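# Snap up the sprung torch rest and park the torch

## Task

Set up the folding torch rest and park the brazing torch on it. Push the sprung prop up by its roller peg, past its dead centre, until it snaps over and stands against its stop by itself; stop pushing the moment you feel it go over, since the prop must never be pressed with more than 12 N and its stop is set to a different lean each time. Then lay the torch down in the two cradles, not dropped, its grip centred between them and its nozzle out beyond the fixed cradle; let go and leave the roll of tape, the flare nut and the tape measure where they are.

Things in the scene. Friction and masses are not known exactly. Their poses are not given: they have to be found in the camera images.
- torch_rest: Folding torch rest, fixed to the bench: grey base plate 150 x 104 x 8 mm with two dark steel supports, each ending in a V cradle. Origin on the bench top under the middle; x (level) runs from the fixed cradle to the sprung prop, z up. The prop's hinge lies along y through x = +52, z = 50 mm. A torch parked in both cradles has its grip axis at y = 0, z = 105 mm (up to 2 mm more or less at the prop).
- fixed_cradle (a point): Bottom of the fixed cradle's V, at x = -40, y = 0, z = 84.5 mm of the rest. Both cradles are 90-degree Vs, walls 8 mm thick along x, 41 mm wide across the top and 20 mm deep.
- prop (a joint): Angle (rad) of the sprung prop: 0 = folded, its arm leaning outward (+x of the rest) at 52 degrees above level; grows as the arm rises towards the fixed cradle; 0.66 = upright. The spring pulls it back to 0 until it passes dead centre, then on to the upper stop 0.08 farther, where it stays. The stop is set anew each time between 0.50 and 1.10 (dead centre 0.42 to 1.03), not measured: feel it.
- prop_peg (a point): Middle of the black free-turning roller (15 mm diameter, 36 mm long, along y) on the prop's side lever: 62 mm to +y of the rest's centre line, 72 mm from the hinge axis. Folded: x = +96, z = 107 mm of the rest; upright: x = +52, z = 122. A level push towards -x takes 3 to 6 N at first, falling to nothing at dead centre; then the prop runs away from the finger. Against the stop it is rigid.
- prop_cradle (a point): Bottom of the V cradle at the end of the prop's arm, 36 mm from the hinge axis, y = 0 of the rest; the V's tips reach 57 mm from the hinge. Its z axis points along the arm.
- torch_grip (a point): Grasping point of the loose brazing torch, on the axis of its round grip (29 mm diameter, reaching 49 mm to -y and 61 mm to +y of this point, green tape; 0.3 to 0.55 kg). y runs along the grip to the tail, away from the nozzle. At y = -64 two side valve wheels reach 33 mm out; the thin neck and nozzle go on to y = -229. Centre of mass 10 mm towards the nozzle. On the bench the axis is 14 mm high.
- torch_tail (a point): Point on the same axis at the tail end, 70 mm in +y of torch_grip.
- tape_roll: Roll of green tape, 55 mm in diameter, 19 mm high, lying flat; a bystander in front of the tall fixed grey drawer cabinet at the left of the rest. Origin under its centre.
- flare_nut: Small brass flare nut, 21 x 18 mm, 26 mm high, standing; a bystander near the torch. Origin under its centre.
- tape_measure: Tape measure 33 x 70 mm, 61 mm high, standing; a bystander to the right of the rest. Origin under its centre.
Not all that is in view belongs to the job. Of the things that look like the part that bears torch_grip, the larger one is meant.

How it is judged:
On the way:
1. the prop has snapped over and stands against its upper stop by itself, touched by neither robot nor torch (value of joint prop above 0.46 rad and velocity of joint prop between -0.05 and 0.05 rad/s and contact force between each of the arm, the fingers, torch and prop below 0.1 N), for 0.5 s.
At the end, for the whole second after the job is handed in: The prop stands still at its upper stop (joint over 0.46). The torch rests in both cradles, nozzle beyond the fixed one: grasping point within 15 mm along and 6 mm across of the rest's origin, 96 to 114 mm high, axis within 0.08 rad of the rest's x; all at rest (value of joint prop above 0.46 rad and velocity of joint prop between -0.05 and 0.05 rad/s and x of torch_grip in the frame of torch_rest between -0.015 and 0.015 m and y of torch_grip in the frame of torch_rest between -0.006 and 0.006 m and z of torch_grip in the frame of torch_rest between 0.096 and 0.114 m and angle between the y axis of torch_grip and the x axis of torch_rest, either way round below 0.08 rad and x of torch_tail in the frame of torch_rest above 0.03 m and linear speed of torch below 0.02 m/s and contact force between torch and prop above 0.2 N); the robot touches nothing.
It fails at once if the robot presses on the prop with more than 12 N (contact force between any of the arm, the fingers and prop above 12 N).
It fails at once if the torch is let go more than 20 mm above the cradles (contact force between the fingers and torch below 0.01 N and height (world z) of torch_grip above 0.128 m).
It fails at once if the tape roll is shifted by more than 30 mm (distance of tape_roll from where it was at the start of the episode above 0.03 m).
It fails at once if the flare nut is shifted by more than 30 mm (distance of flare_nut from where it was at the start of the episode above 0.03 m).
It fails at once if the tape measure is shifted by more than 30 mm (distance of tape_measure from where it was at the start of the episode above 0.03 m).
It also fails if it takes over 69 s, if anything falls off the work surface, if the arm or the gripper's body presses on something with over 40 N, if the wrist force passes 120 N, or if a joint passes its speed limit or range.

## Robot

A 7-joint arm with a two-finger parallel gripper is mounted at the origin on the work surface; the furniture and walls round the work are solid. World frame = base frame: x ahead of the robot, y to its left, z up, the work surface at z = 0. Lengths are in m, angles in rad, forces in N, time in s.
With the tool pointing down it reaches from about 0.425 to 1.025 m from the base axis. Payload 3.6 kg.
Tool frame: the origin (TCP) lies midway between the tips of the shut fingers; the grasp point (between the pads) lies 19 mm behind it; z points along the fingers, y is the direction in which the jaws open and shut (so a half turn about z gives the same grasp; the last joint's range is limited). The gripper opens to 85 mm and grips with 20 to 120 N. Pads are 22 mm wide; open, the fingers measure 114 mm over their backs; the gripper's body (76 mm by 85 mm) begins 54 mm behind the grasp point. The pads swing forward as they close: fully open they stand 13 mm farther back than shut.
Start: joints at [1.208, 0.591, 0.048, 1.609, -0.033, 0.943, -0.034], TCP at [0.193, -0.699, 0.231] pointing down, gripper open.
Joint ranges: [-2.69, 2.69], [-0.47, 2.24], [-1.27, 1.36], [0.19, 2.51], [-1.53, 4.68], [0.08, 2.07], [-3.09, 3.09]. Speed limits (rad/s): [2.57, 2.57, 3.14, 3.14, 3.14, 3.14, 3.14].

## Interface

Orientations are given as a 3x3 rotation matrix whose columns are the frame's x, y, z axes.
In Python, from rig import ctrl gives the robot as it stands. The module is installed in compiled form; this text tells all that it offers.
- The arm moves only by the tool play_rows, never from a script. Its argument "series" is a list of rows, each a list of 5 numbers: the shift along the tool's x, y, z in cm, then the turn about the tool's z in rad, then the gripper's target within -1 to 1 (fully open at 1, half-way at 0, shut at -1). A call has 1 to 10 rows; each row is the pose to reach, as a shift and turn from the pose commanded when the call began, along the tool's axes at that moment; what a row does not reach only later rows make up. A row lasts 1/10 s, in which the tool goes at most 50 mm and 8.59 degrees, less where a joint would pass 70% of its speed; a pose out of reach is approached as far as the arm can. A call with a gripper value outside its range is refused whole. The fingers move at their own pace and stop on an object; "squeeze" is the grip in N (left out, the last holds). Time passes only in rows, so rows that repeat a pose let the fingers close. It gives the time, the measured TCP pose, the force and the opening at its end, in the units of the state.
- ctrl.observe(): the state, without advancing time (a new reading comes with each control period).
- ctrl.read_camera(name): name is "scene" or "top" or "wrist"; returns (picture, depth): 384x512x3 uint8, blue, green, red; 384x512 float32, m along the optical axis (not along the pixel's ray), 0 where there is no reading.
- ctrl.camera_params(name): a dict with "mtx" (3x3 intrinsics, pixels), "cam_to_world" (4x4, takes a point from camera to world coordinates). Camera axes: x right, y up, looking along -z (the intrinsics and any distortion apply to the point x, -y, -z); pixel columns grow to the right and rows downward; lengths in m; the calibration is good to about 2 mm. A picture is of the moment at which its call begins: read the wrist's pose just before it. camera_params takes no time and is no camera call; for the wrist camera it gives the pose at the moment of the call.
- ctrl.job_done(): hands the job in, once; it reports no verdict.
The state is a dict: "clock": time; "joint_positions": joint angles; "joint_velocities": joint speeds; "joint_torque": joint torques, N m; "tool_pos": TCP position; "eef_rot": TCP orientation; "wrist_force": force on the tool from outside, world axes, zero at the start; "torque": the same for the moment, N m; "opening": finger opening in m.
Only numpy, scipy, OpenCV 4.12 (cv2) and the standard library are available. Lean on these libraries where they do the work, as an engineer would, in place of code of your own. Each camera call takes 0.05 s, during which the arm holds its last target.

## Working session

There is one attempt and no reset: what is moved stays moved. The work goes in short steps, Python scripts to look and compute and a tool call to move; the robot and the scene stay as the last step left them, time stands still between calls to the robot, and variables do not carry over. Pictures are saved under pics/ and viewed, and the job is handed in when it is done.

Besides the shell and the picture viewer there is one more tool, called after ">>>" as a command line: name --pt "numbers of a row" for each row, then --argument value for the rest. play_rows: Moves the arm, as the interface text tells. Its arguments: {"type":"object","properties":{"series":{"type":"array","items":{"type":"array","items":{"type":"number"}}},"squeeze":{"type":"number"}},"required":["series"]}

```bash
mkdir -p pics
cat > h.py <<'E'
import numpy as np, cv2
from rig import ctrl
def cam(name):
    p=ctrl.camera_params(name); im,d=ctrl.read_camera(name)
    np.savez(f'{name}.npz',im=im,d=d,K=p['mtx'],T=p['cam_to_world']); return im,d,p
def load(name):
    return np.load(f'{name}.npz')
def world(z,u,v,depth=None):
    K,T=z['K'],z['T']; u=np.asarray(u,float);v=np.asarray(v,float)
    dd=z['d'][v.astype(int),u.astype(int)] if depth is None else depth
    x=(u-K[0,2])/K[0,0]*dd; y=(v-K[1,2])/K[1,1]*dd
    return np.stack([x,-y,-dd,np.ones_like(dd)],-1)@T.T[:,:3]
def pix(z,P):
    K,T=z['K'],z['T']; P=np.asarray(P,float)
    c=np.linalg.inv(T)@np.append(P,1); q=K@np.array([c[0],-c[1],-c[2]]); return q[:2]/q[2]
E
python3 - <<'E'
from h import *
for n in('scene','top','wrist'):
    im,d,p=cam(n); cv2.imwrite(f'pics/{n}0.png',im); print(n,p['mtx'].round(1).tolist(),p['cam_to_world'].round(3).tolist(), [k for k in p])
s=ctrl.observe(); print({k:np.round(v,3).tolist() for k,v in s.items()})
E
```

```text
scene [[486.1, 0.0, 251.7], [0.0, 486.1, 190.8], [0.0, 0.0, 1.0]] [[-0.76, 0.281, -0.586, -0.155], [-0.65, -0.339, 0.68, 0.931], [-0.008, 0.898, 0.44, 0.66], [0.0, 0.0, 0.0, 1.0]] ['mtx', 'cam_to_world']
top [[403.5, 0.0, 258.0], [0.0, 403.5, 191.3], [0.0, 0.0, 1.0]] [[0.021, 0.983, -0.181, 0.355], [-1.0, 0.021, 0.0, 0.069], [0.004, 0.181, 0.984, 1.312], [0.0, 0.0, 0.0, 1.0]] ['mtx', 'cam_to_world']
wrist [[338.5, 0.0, 254.7], [0.0, 338.5, 192.6], [0.0, 0.0, 1.0]] [[0.268, 0.91, 0.315, 0.275], [-0.963, 0.254, 0.087, -0.675], [-0.001, -0.327, 0.945, 0.374], [0.0, 0.0, 0.0, 1.0]] ['mtx', 'cam_to_world']
{'clock': 0.15, 'joint_positions': [1.207, 0.592, 0.048, 1.61, -0.033, 0.943, -0.034], 'joint_velocities': [0.0, -0.002, -0.001, -0.002, 0.001, -0.001, 0.001], 'joint_torque': [0.003, -54.925, 1.55, -19.845, 0.01, 0.006, 0.0], 'tool_pos': [0.193, -0.698, 0.23], 'eef_rot': [[0.964, 0.267, -0.001], [0.267, -0.964, 0.002], [-0.0, -0.002, -1.0]], 'wrist_force': [0.363, 0.119, -0.939], 'torque': [0.013, 0.05, 0.027], 'opening': 0.086}
```

View pics/scene0.png

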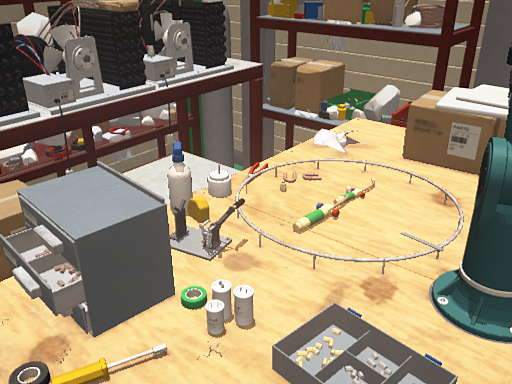

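View pics/top0.png

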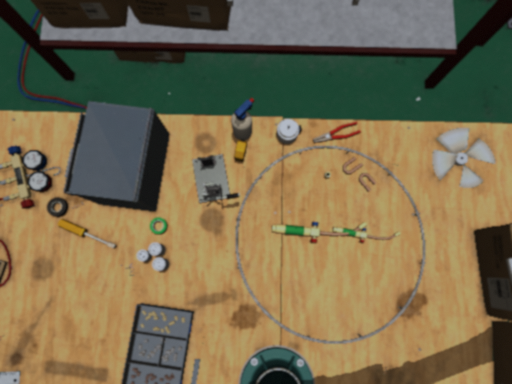

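View pics/wrist0.png

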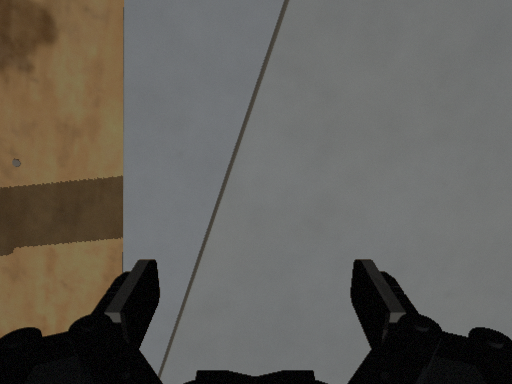

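Run:
```python
from h import *
z=load('top');im=z['im']
cv2.imwrite('pics/t1.png',cv2.resize(im[100:260,180:440],None,fx=3,fy=3,interpolation=cv2.INTER_CUBIC))
z2=load('scene');im=z2['im']
cv2.imwrite('pics/s1.png',cv2.resize(im[130:270,150:410],None,fx=3,fy=3,interpolation=cv2.INTER_CUBIC))
for u,v in [(290,230),(275,230),(305,231),(315,230),(350,232),(398,235),(237,240),(424,240),(330,148),(335,340),(327,176),(241,150),(210,165),(212,190),(159,226)]:
    print(u,v,world(z,u,v).round(3))
```

```text
290 230 [ 0.468 -0.036  0.027]
275 230 [0.467 0.012 0.025]
305 231 [ 0.466 -0.083  0.029]
315 230 [ 0.47  -0.115  0.027]
350 232 [ 0.466 -0.227  0.024]
398 235 [ 0.461 -0.388  0.003]
237 240 [0.432 0.131 0.035]
424 240 [ 0.445 -0.457  0.036]
330 148 [ 0.74  -0.165  0.034]
335 340 [ 0.134 -0.179  0.004]
327 176 [ 0.647 -0.156  0.026]
241 150 [0.719 0.126 0.06 ]
210 165 [0.679 0.229 0.013]
212 190 [0.585 0.213 0.067]
159 226 [ 0.475  0.388 -0.002]
```

View pics/t1.png

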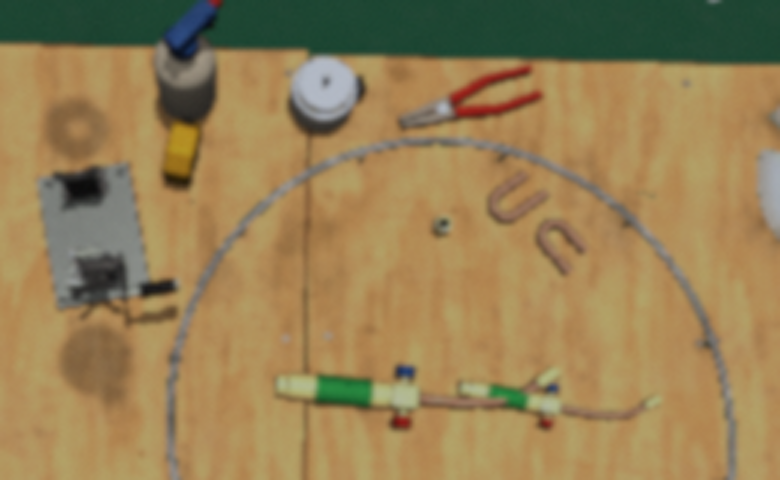

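View pics/s1.png

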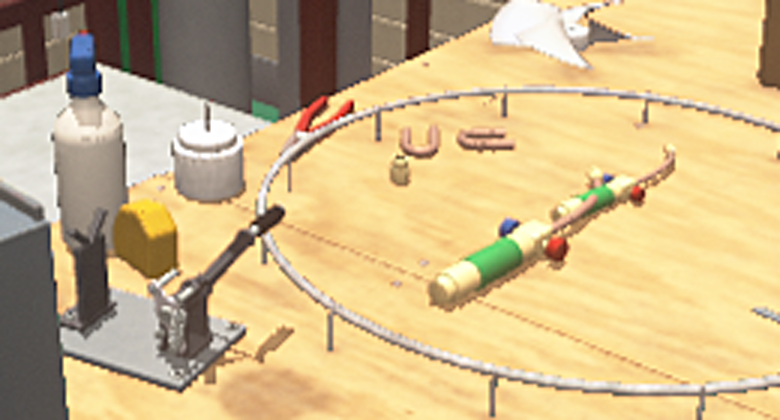

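```bash
cat >> h.py <<'E'
def plan(target,yaw=None):
    """shift in tool axes (cm) & turn for target world pos; yaw = azimuth of tool x"""
    s=ctrl.observe(); R=s['eef_rot']; R=np.array(R)
    d=R.T@(np.array(target)-np.array(s['tool_pos']))*100
    y0=np.arctan2(R[1,0],R[0,0]); t=0 if yaw is None else -((yaw-y0+np.pi)%(2*np.pi)-np.pi)
    print('shift cm',d.round(2),'turn',round(t,3),'rows>=',np.linalg.norm(d)/5,abs(t)/.15)
def st():
    s=ctrl.observe(); R=np.array(s['eef_rot'])
    print('t',s['clock'],'pos',np.round(s['tool_pos'],4),'yaw',np.arctan2(R[1,0],R[0,0]).round(3),'z',R[:,2].round(3),'F',np.round(s['wrist_force'],2),'open',round(s['opening'],4),'q',np.round(s['joint_positions'],2))
E
python3 - <<'E'
from h import *
z=load('top')
v,u=np.mgrid[0:384,0:512]; P=world(z,u.ravel(),v.ravel()); C=z['im'].reshape(-1,3).astype(int)
sat=C.max(1)-C.min(1)
m=(P[:,0]>.5)&(P[:,0]<.75)&(P[:,1]>.13)&(P[:,1]<.32)&(P[:,2]>-.01)&(P[:,2]<.02)&(sat<45)&(C.max(1)>70)
pts=P[m][:,:2].astype(np.float32); print(m.sum(), P[m][:,2].mean())
r=cv2.minAreaRect(pts*1000); print(r)
mm=m.reshape(384,512).astype(np.uint8)*255
cv2.imwrite('pics/m.png',cv2.resize(mm[130:230,170:270],None,fx=5,fy=5,interpolation=0))
E
```

```text
968 0.008005363948374623
((639.8961791992188, 212.4264678955078), (150.7383270263672, 134.04624938964844), 12.976975440979004)
```

View pics/m.png

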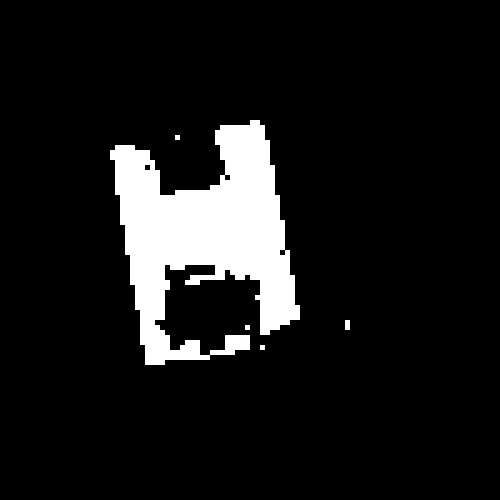

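Run:
```python
from h import *
z=load('top')
v,u=np.mgrid[0:384,0:512]; P=world(z,u.ravel(),v.ravel()); C=z['im'].reshape(-1,3).astype(int)
sat=C.max(1)-C.min(1)
m=(P[:,0]>.5)&(P[:,0]<.75)&(P[:,1]>.13)&(P[:,1]<.32)&(P[:,2]>-.01)&(P[:,2]<.02)&(sat<45)&(C.max(1)>70)
n,l,s,c=cv2.connectedComponentsWithStats(m.reshape(384,512).astype(np.uint8))
k=1+s[1:,4].argmax(); m=(l==k).ravel()
r=cv2.minAreaRect((P[m][:,:2]*1000).astype(np.float32)); print(r)
st(); plan([0.70,.20,.32],.2)
```

```text
((636.909423828125, 226.2293701171875), (151.1885528564453, 103.81831359863281), 12.008959770202637)
t 0.15 pos [ 0.1931 -0.6981  0.2304] yaw 0.27 z [-0.001  0.002 -1.   ] F [ 0.36  0.12 -0.94] open 0.0855 q [ 1.21  0.59  0.05  1.61 -0.03  0.94 -0.03]
shift cm [ 72.8  -73.06  -8.84] turn 0.07 rows>= 20.70352448105627 0.466131507676885
```

>>> play_rows --pt "2 -2 -0.3 0 -1" --pt "6 -6 -1 0 -1" --pt "10 -10 -2 0 -1" --pt "13 -13 -2 0.02 -1" --pt "16 -16 -3 0.03 -1" --pt "20 -20 -4 0.05 -1" --pt "24 -24 -5 0.07 -1" --pt "28 -28 -6 0.07 -1" --pt "32 -32 -7 0.07 -1" --pt "36 -36 -8 0.07 -1"

```text
clock: 1.15
tool_pos: [0.4265, -0.2859, 0.3051]
eef_rot: [[0.98, 0.198, -0.0], [0.198, -0.98, -0.0], [-0.0, 0.0, -1.0]]
wrist_force: [1.2, -0.5, 1.5]
opening: -0.0004
```

>>> play_rows --pt "4 -4 -0.5 0 -1" --pt "8 -8 -1 0 -1" --pt "12 -12 -1 0 -1" --pt "16 -16 -1 0 -1" --pt "20 -20 -1 0 -1" --pt "24 -24 -1 0 -1" --pt "28 -28 -1 0 -1" --pt "32 -32 -1 0 -1" --pt "35 -35 -1 0 -1" --pt "36.8 -37 -1 0 -1"

```text
clock: 2.15
tool_pos: [0.7021, 0.1304, 0.3143]
eef_rot: [[0.98, 0.198, -0.001], [0.198, -0.98, -0.001], [-0.001, 0.0, -1.0]]
wrist_force: [1.3, -0.3, 0.2]
opening: -0.0003
```

Run:
```python
from h import *
st(); im,d,p=cam('wrist'); cv2.imwrite('pics/w1.png',cv2.resize(im,(768,576)))
```

```text
t 2.15 pos [0.7021 0.1304 0.3143] yaw 0.199 z [-0.001 -0.001 -1.   ] F [ 1.33 -0.35  0.19] open -0.0003 q [-0.13  0.51 -0.18  1.55  0.1   1.09 -1.7 ]
```

View pics/w1.png

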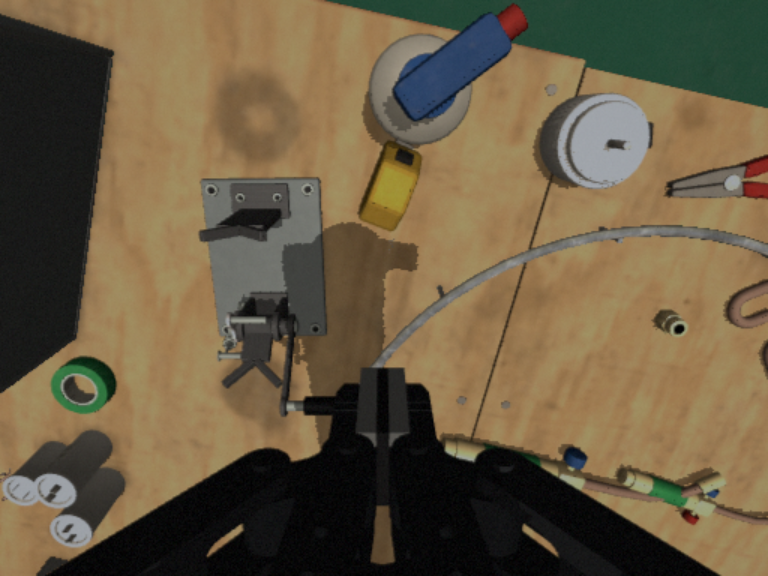

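```bash
cat > fit.py <<'E'
from h import *
z=load('wrist'); T=z['T']
K=z['K']
def ray(u,v,h):
    d=np.array([(u-K[0,2])/K[0,0],-(v-K[1,2])/K[1,1],-1.]); w=T[:3,:3]@d; o=T[:3,3]; return o+w*(h-o[2])/w[2]
if __name__=='__main__':
    v,u=np.mgrid[0:384,0:512]; P=world(z,u.ravel(),v.ravel()); C=z['im'].reshape(-1,3).astype(int)
    sat=C.max(1)-C.min(1)
    m=(P[:,0]>.5)&(P[:,0]<.75)&(P[:,1]>.13)&(P[:,1]<.32)&(abs(P[:,2]-.008)<.008)&(sat<30)&(C.max(1)>30)
    M=cv2.morphologyEx(m.reshape(384,512).astype(np.uint8),cv2.MORPH_OPEN,np.ones((3,3)))
    n,l,s,c=cv2.connectedComponentsWithStats(M)
    k=1+s[1:,4].argmax(); mm=(l==k); vv,uu=np.nonzero(mm)
    Q=np.array([ray(a,b,.008) for a,b in zip(uu,vv)])
    r=cv2.minAreaRect((Q[:,:2]*1000).astype(np.float32)); print(r, P[mm.ravel()][:,2].mean())
    cv2.imwrite('pics/m2.png',cv2.resize((mm*255).astype(np.uint8),(768,576)))
    cv2.imwrite('pics/w1c.png',cv2.resize(z['im'][105:290,120:300],None,fx=4,fy=4,interpolation=cv2.INTER_CUBIC)[:600])
    for a,b in [(202,179),(320,178),(326,335),(284,407),(300,406),(362,408)]:
        print(a,b,ray(a/1.5,b/1.5,.008).round(4), world(z,a/1.5,b/1.5).round(4))
E
python3 fit.py
```

```text
((638.5526123046875, 226.0905303955078), (148.57554626464844, 104.90093994140625), 11.51392650604248) 0.009832430884083226
202 179 [0.7008 0.2905 0.008 ] [0.6995 0.2927 0.0011]
320 178 [0.7222 0.1898 0.008 ] [ 7.210e-01  1.906e-01 -4.000e-04]
326 335 [0.5756 0.1601 0.008 ] [0.5726 0.1603 0.0015]
284 407 [0.488  0.1889 0.008 ] [0.5593 0.1791 0.1161]
300 406 [0.4924 0.1731 0.008 ] [0.5596 0.1673 0.1114]
362 408 [0.5026 0.1107 0.008 ] [0.7127 0.1385 0.3426]
```

View pics/w1c.png

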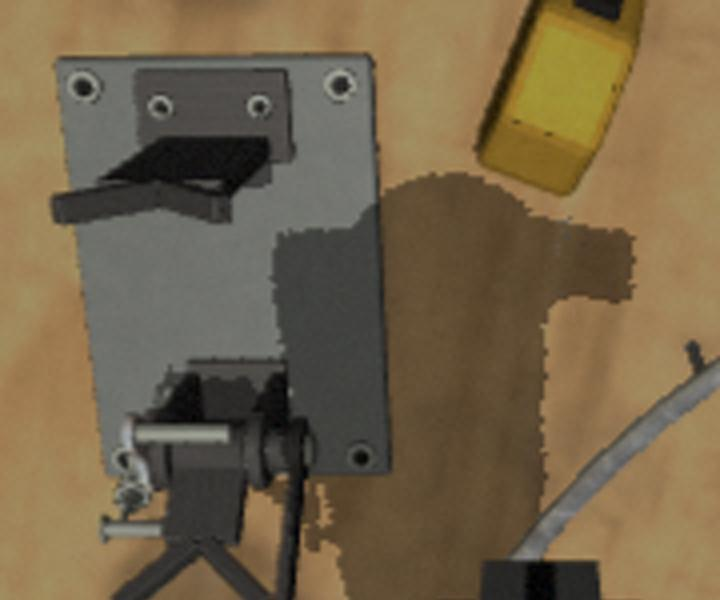

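View pics/m2.png

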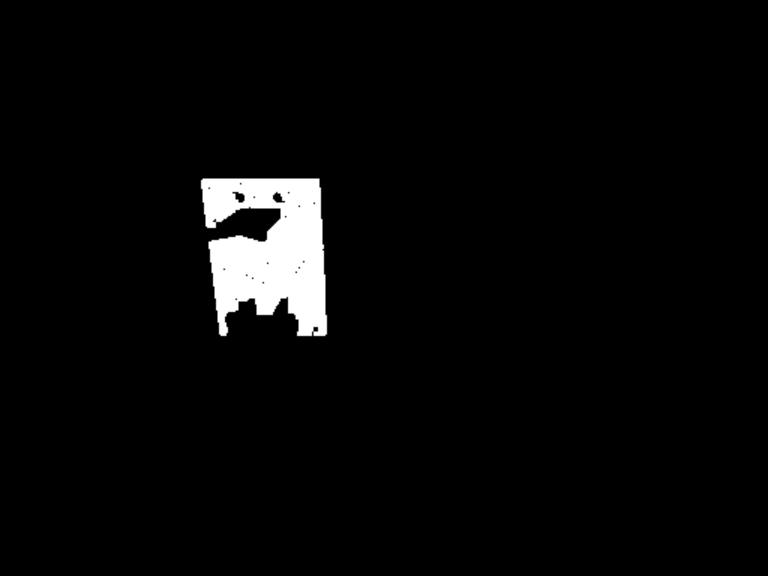

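```bash
cat >> h.py <<'E'
RC=np.array([.638,.226]); RA=.202
rx=-np.array([np.cos(RA),np.sin(RA)]); ry=np.array([-rx[1],rx[0]])
def r2w(x,y,z): return np.append(RC+x*rx+y*ry,z)
def w2r(p): d=np.array(p)[:2]-RC; return np.array([d@rx,d@ry,p[2]])
E
python3 - <<'E'
from h import *
plan(r2w(.132,.062,.2),.202)
plan(r2w(.132,.062,.096),.202)
E
```

```text
shift cm [-18.16  -3.38  11.32] turn 0.008 rows>= 4.331537636786015 0.051699572884400524
shift cm [-18.22  -3.29  21.71] turn 0.008 rows>= 5.707007055586564 0.051699572884400524
```

>>> play_rows --pt "0 0 0 0 -1" --pt "0 0 0 0 -1" --pt "0 0 0 0 -1"

```text
clock: 2.5
tool_pos: [0.7009, 0.1264, 0.3145]
eef_rot: [[0.981, 0.196, -0.001], [0.196, -0.981, -0.002], [-0.001, 0.002, -1.0]]
wrist_force: [0.3, -0.1, -0.5]
opening: 0.0
```

```bash
python3 - <<'E'
from h import *
st()
z=load('wrist'); print(z['T'].round(4).tolist())
im,d,p=cam('wrist'); print(p['cam_to_world'].round(4).tolist())
E
python3 fit.py
```

```text
t 2.5 pos [0.7009 0.1264 0.3145] yaw 0.197 z [-0.001 -0.002 -1.   ] F [ 0.27 -0.08 -0.5 ] open 0.0 q [-0.13  0.51 -0.18  1.55  0.1   1.09 -1.7 ]
[[0.1998, 0.926, 0.3202, 0.7852], [-0.9798, 0.1883, 0.0667, 0.1481], [0.0015, -0.3271, 0.945, 0.4581], [0.0, 0.0, 0.0, 1.0]]
[[0.1974, 0.9264, 0.3206, 0.7841], [-0.9803, 0.1857, 0.0671, 0.1441], [0.0027, -0.3276, 0.9448, 0.4582], [0.0, 0.0, 0.0, 1.0]]
((638.5494384765625, 225.94110107421875), (150.00247192382812, 104.4366683959961), 11.818681716918945) 0.009800707621919296
202 179 [0.6999 0.2861 0.008 ] [0.7001 0.2858 0.0089]
320 178 [0.721  0.1854 0.008 ] [0.72   0.186  0.0008]
326 335 [0.5743 0.156  0.008 ] [0.5713 0.1562 0.0015]
284 407 [0.4867 0.185  0.008 ] [0.5559 0.1755 0.1128]
300 406 [0.491  0.1692 0.008 ] [0.5612 0.1632 0.1158]
362 408 [0.5011 0.1068 0.008 ] [0.7114 0.1345 0.3426]
```

```bash
sed -i 's/RA=.202/RA=.205/' h.py
python3 - <<'E'
from h import *
plan(r2w(.132,.062,.2),.205)
plan(r2w(.132,.062,.096),.205)
E
```

```text
shift cm [-17.37  -4.71  11.48] turn -0.008 rows>= 4.269554860784703 0.05490072096532887
shift cm [-17.36  -4.73  21.88] turn -0.008 rows>= 5.666123170462071 0.05490072096532887
```

>>> play_rows --pt "-4 -1 2 0 -1" --pt "-8 -2 4 -0.01 -1" --pt "-12 -3 6 -0.01 -1" --pt "-15 -4 9 -0.01 -1" --pt "-17.4 -4.7 11.5 -0.01 -1" --pt "-17.4 -4.7 15 -0.01 -1" --pt "-17.4 -4.7 18.5 -0.01 -1" --pt "-17.4 -4.7 21 -0.01 -1" --pt "-17.4 -4.7 21.8 -0.01 -1" --pt "-17.4 -4.7 21.8 -0.01 -1"

```text
clock: 3.55
tool_pos: [0.521, 0.1393, 0.0963]
eef_rot: [[0.978, 0.207, -0.002], [0.207, -0.978, -0.001], [-0.002, 0.001, -1.0]]
wrist_force: [-0.1, -0.4, -0.0]
opening: 0.0
```

>>> play_rows --pt "0 0 0 0 -1" --pt "0 0 0 0 -1"

```text
clock: 3.75
tool_pos: [0.5227, 0.1406, 0.0983]
eef_rot: [[0.978, 0.208, 0.003], [0.208, -0.978, 0.001], [0.003, -0.0, -1.0]]
wrist_force: [-0.2, 0.9, -0.1]
opening: 0.0
```

Run:
```python
from h import *
st(); print(w2r(ctrl.observe()['tool_pos']).round(4))
im,d,p=cam('wrist'); cv2.imwrite('pics/w2.png',cv2.resize(im,(768,576)))
im,d,p=cam('scene'); cv2.imwrite('pics/s2.png',cv2.resize(im[150:290,150:290],None,fx=4,fy=4,interpolation=cv2.INTER_CUBIC))
```

```text
t 3.75 pos [0.5227 0.1406 0.0983] yaw 0.209 z [ 0.003  0.001 -1.   ] F [-0.24  0.91 -0.15] open 0.0 q [-0.23  0.56 -0.15  2.11  0.18  0.47 -1.89]
[0.1302 0.0601 0.0983]
```

View pics/w2.png

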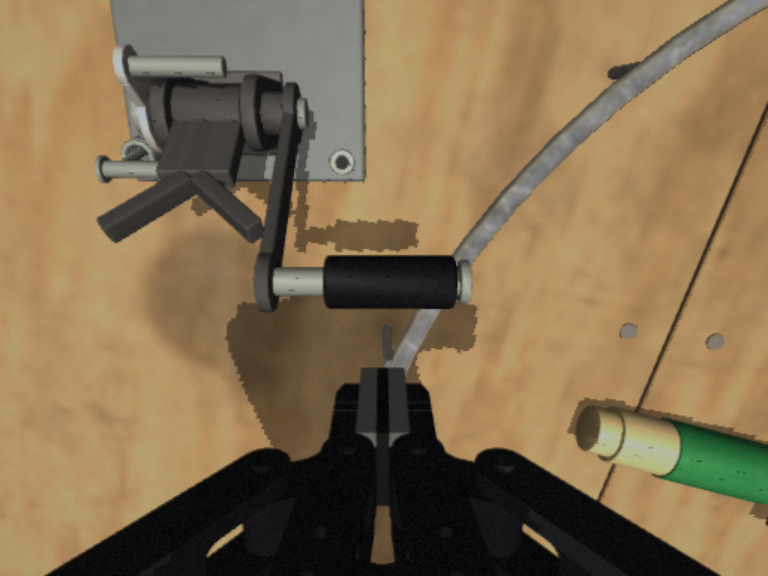

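View pics/s2.png

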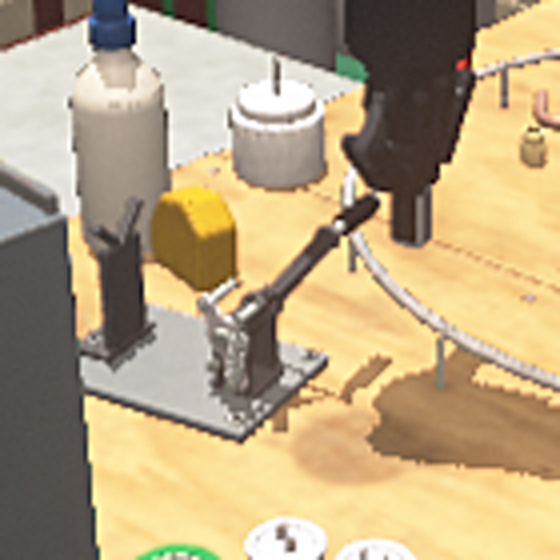

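>>> play_rows --pt "0.3 -0.2 0.2 0 -1" --pt "0.6 -0.2 0.2 0 -1" --pt "0.9 -0.2 0.2 0 -1" --pt "1.2 -0.2 0.2 0 -1" --pt "1.2 -0.2 0.2 0 -1"

```text
clock: 4.35
tool_pos: [0.5336, 0.1452, 0.0948]
eef_rot: [[0.978, 0.208, 0.001], [0.208, -0.978, 0.0], [0.001, -0.0, -1.0]]
wrist_force: [-0.3, 0.8, 0.0]
opening: -0.0001
```

>>> play_rows --pt "0.2 0 0 0 -1" --pt "0.4 0 0 0 -1" --pt "0.4 0 0 0 -1"

```text
clock: 4.65
tool_pos: [0.5371, 0.1459, 0.0948]
eef_rot: [[0.978, 0.208, 0.0], [0.208, -0.978, 0.0], [0.0, -0.0, -1.0]]
wrist_force: [-0.1, 0.8, -0.5]
opening: 0.0001
```

>>> play_rows --pt "0.2 0 -0.1 0 -1" --pt "0.4 0 -0.2 0 -1" --pt "0.4 0 -0.2 0 -1"

```text
clock: 4.95
tool_pos: [0.5412, 0.1468, 0.097]
eef_rot: [[0.978, 0.208, 0.001], [0.208, -0.978, 0.0], [0.001, -0.0, -1.0]]
wrist_force: [-1.1, 0.1, -0.6]
opening: -0.0
```

>>> play_rows --pt "0.2 0 -0.1 0 -1" --pt "0.4 0 -0.2 0 -1" --pt "0.4 0 -0.2 0 -1"

```text
clock: 5.25
tool_pos: [0.5435, 0.1472, 0.0985]
eef_rot: [[0.978, 0.208, -0.002], [0.208, -0.978, -0.001], [-0.002, 0.0, -1.0]]
wrist_force: [-1.5, -0.3, 0.1]
opening: 0.0002
```

>>> play_rows --pt "0.2 0 -0.1 0 -1" --pt "0.4 0 -0.2 0 -1" --pt "0.4 0 -0.2 0 -1"

```text
clock: 5.55
tool_pos: [0.5457, 0.1476, 0.1001]
eef_rot: [[0.978, 0.208, -0.006], [0.208, -0.978, -0.002], [-0.006, 0.001, -1.0]]
wrist_force: [-5.4, -0.1, 0.5]
opening: -0.0003
```

Run:
```python
from h import *
st(); print(w2r(ctrl.observe()['tool_pos']).round(4))
im,d,p=cam('wrist'); cv2.imwrite('pics/w3.png',cv2.resize(im,(768,576)))
```

```text
t 5.55 pos [0.5457 0.1476 0.1001] yaw 0.21 z [-0.006 -0.002 -1.   ] F [-5.39 -0.13  0.55] open -0.0003 q [-0.23  0.58 -0.16  2.05  0.18  0.52 -1.88]
[0.1063 0.058  0.1001]
```

View pics/w3.png

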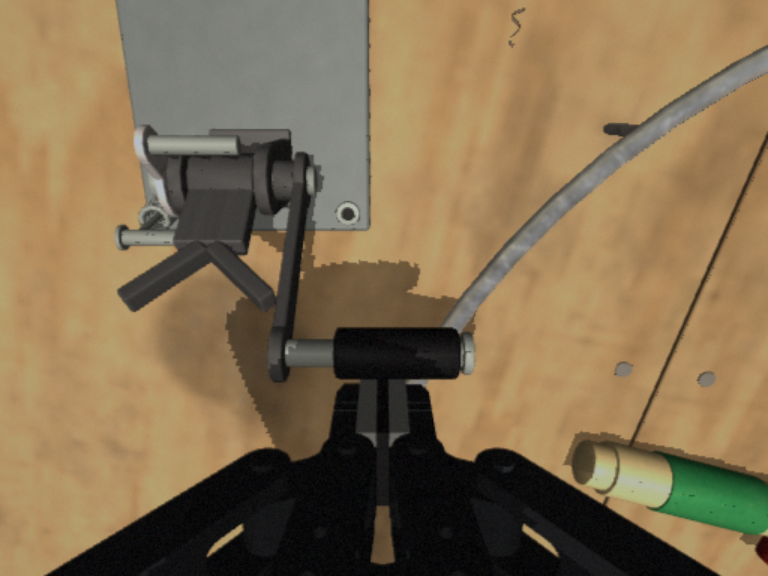

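Run:
```python
from h import *
z=load('wrist')
for u,v in [(397,345),(430,352),(397,362),(360,352),(440,340),(278,345)]:
    p=world(z,u/1.5,v/1.5); print(u,v,w2r(p).round(4))
z=load('scene')
```

```text
397 345 [0.0822 0.0615 0.1152]
430 352 [0.0835 0.0706 0.117 ]
397 362 [0.0868 0.0615 0.1166]
360 352 [0.0841 0.0512 0.1159]
440 340 [0.0813 0.0736 0.1138]
278 345 [0.0823 0.0284 0.1155]
```

>>> play_rows --pt "0.2 0 -0.1 0 -1" --pt "0.4 0 -0.2 0 -1" --pt "0.4 0 -0.2 0 -1"

```text
clock: 5.9
tool_pos: [0.5504, 0.1486, 0.1022]
eef_rot: [[0.978, 0.208, -0.004], [0.208, -0.978, -0.001], [-0.004, 0.001, -1.0]]
wrist_force: [-4.8, -0.8, 0.1]
opening: 0.0002
```

>>> play_rows --pt "0.2 0 -0.1 0 -1" --pt "0.3 0 -0.2 0 -1" --pt "0.3 0 -0.2 0 -1"

```text
clock: 6.2
tool_pos: [0.5553, 0.1496, 0.1048]
eef_rot: [[0.978, 0.208, -0.0], [0.208, -0.978, -0.0], [-0.0, 0.0, -1.0]]
wrist_force: [-4.3, -0.3, -0.2]
opening: 0.0002
```

>>> play_rows --pt "0.2 0 -0.1 0 -1" --pt "0.2 0 -0.1 0 -1"

```text
clock: 6.4
tool_pos: [0.5579, 0.1502, 0.106]
eef_rot: [[0.978, 0.208, 0.001], [0.208, -0.978, 0.0], [0.001, 0.0, -1.0]]
wrist_force: [-4.7, -1.4, -0.0]
opening: -0.0001
```

>>> play_rows --pt "0.2 0 -0.1 0 -1" --pt "0.2 0 -0.1 0 -1"

```text
clock: 6.6
tool_pos: [0.56, 0.1507, 0.107]
eef_rot: [[0.978, 0.208, 0.001], [0.208, -0.978, 0.0], [0.001, -0.0, -1.0]]
wrist_force: [-3.1, -0.6, 0.2]
opening: -0.0
```

>>> play_rows --pt "0.2 0 -0.1 0 -1" --pt "0.2 0 -0.1 0 -1"

```text
clock: 6.8
tool_pos: [0.5619, 0.1511, 0.108]
eef_rot: [[0.978, 0.208, 0.001], [0.208, -0.978, 0.0], [0.001, -0.0, -1.0]]
wrist_force: [-4.1, -1.4, 0.9]
opening: 0.0002
```

>>> play_rows --pt "0.2 0 -0.1 0 -1" --pt "0.2 0 -0.1 0 -1"

```text
clock: 7.0
tool_pos: [0.5639, 0.1515, 0.109]
eef_rot: [[0.978, 0.208, 0.001], [0.208, -0.978, 0.0], [0.001, -0.0, -1.0]]
wrist_force: [-2.2, -1.4, -0.7]
opening: 0.0002
```

>>> play_rows --pt "0.2 0 -0.1 0 -1" --pt "0.2 0 -0.1 0 -1"

```text
clock: 7.2
tool_pos: [0.5657, 0.152, 0.11]
eef_rot: [[0.978, 0.208, 0.001], [0.208, -0.978, 0.0], [0.001, -0.0, -1.0]]
wrist_force: [-2.6, -1.2, -0.2]
opening: -0.0001
```

>>> play_rows --pt "0.2 0 -0.05 0 -1" --pt "0.2 0 -0.05 0 -1"

```text
clock: 7.4
tool_pos: [0.5677, 0.1524, 0.1104]
eef_rot: [[0.978, 0.208, 0.001], [0.208, -0.978, 0.0], [0.001, -0.0, -1.0]]
wrist_force: [-3.1, -1.1, -0.1]
opening: 0.0003
```

>>> play_rows --pt "0.2 0 -0.05 0 -1" --pt "0.2 0 -0.05 0 -1"

```text
clock: 7.6
tool_pos: [0.5696, 0.1528, 0.1109]
eef_rot: [[0.978, 0.208, 0.001], [0.208, -0.978, 0.0], [0.001, -0.0, -1.0]]
wrist_force: [-3.3, -1.0, -0.1]
opening: 0.0001
```

>>> play_rows --pt "0.2 0 -0.05 0 -1" --pt "0.2 0 -0.05 0 -1"

```text
clock: 7.8
tool_pos: [0.5716, 0.1532, 0.1114]
eef_rot: [[0.978, 0.208, 0.001], [0.208, -0.978, 0.0], [0.001, -0.0, -1.0]]
wrist_force: [-2.1, -1.3, -0.1]
opening: -0.0001
```

>>> play_rows --pt "0.2 0 -0.05 0 -1" --pt "0.2 0 -0.05 0 -1"

```text
clock: 8.0
tool_pos: [0.5736, 0.1536, 0.1119]
eef_rot: [[0.978, 0.208, 0.001], [0.208, -0.978, 0.0], [0.001, -0.0, -1.0]]
wrist_force: [-2.5, -0.3, -0.3]
opening: -0.0001
```

>>> play_rows --pt "0.2 0 -0.05 0 -1" --pt "0.2 0 -0.05 0 -1"

```text
clock: 8.2
tool_pos: [0.5755, 0.154, 0.1124]
eef_rot: [[0.978, 0.208, 0.001], [0.208, -0.978, 0.0], [0.001, -0.0, -1.0]]
wrist_force: [-2.0, -1.2, -0.1]
opening: -0.0001
```

>>> play_rows --pt "0.2 0 0 0 -1" --pt "0.2 0 0 0 -1"

```text
clock: 8.4
tool_pos: [0.5774, 0.1545, 0.1124]
eef_rot: [[0.978, 0.208, 0.001], [0.208, -0.978, 0.0], [0.001, -0.0, -1.0]]
wrist_force: [-1.8, -1.4, 0.1]
opening: 0.0002
```

Run:
```python
from h import *
st(); print(w2r(ctrl.observe()['tool_pos']).round(4))
im,d,p=cam('scene'); cv2.imwrite('pics/s3.png',cv2.resize(im[150:290,150:290],None,fx=4,fy=4,interpolation=cv2.INTER_CUBIC))
im,d,p=cam('wrist'); cv2.imwrite('pics/w4.png',cv2.resize(im,(768,576)))
```

```text
t 8.4 pos [0.5774 0.1545 0.1124] yaw 0.21 z [ 0.001  0.    -1.   ] F [-1.84 -1.36  0.06] open 0.0002 q [-0.22  0.59 -0.16  1.98  0.17  0.58 -1.86]
[0.0739 0.0577 0.1124]
```

View pics/w4.png

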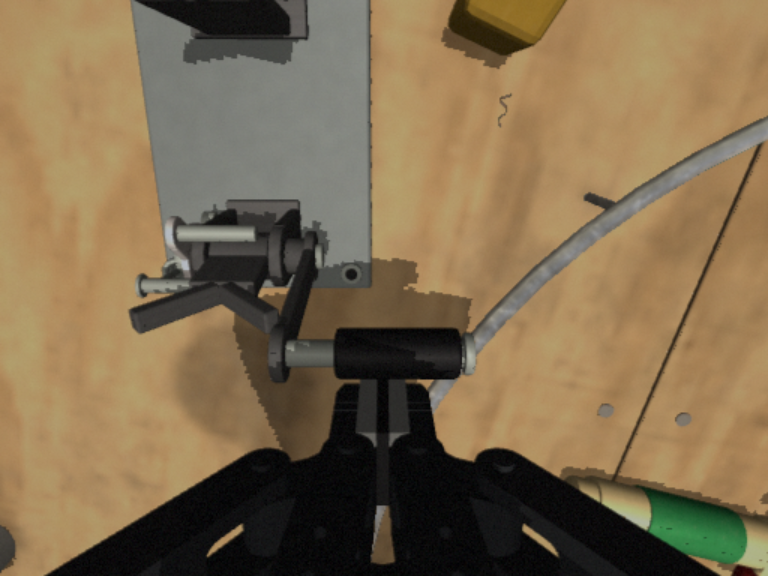

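View pics/s3.png

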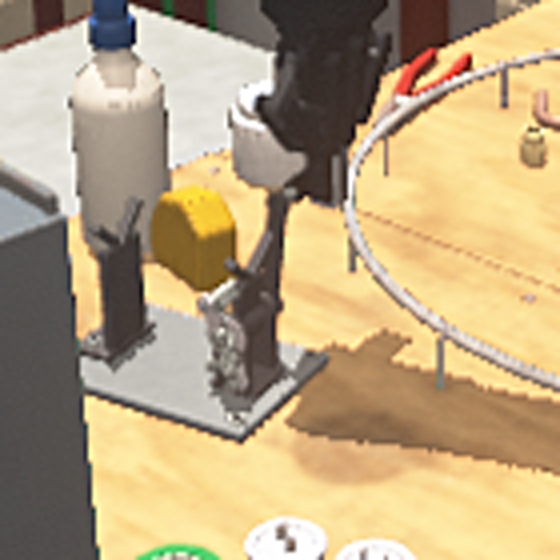

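>>> play_rows --pt "0.2 0 0 0 -1" --pt "0.2 0 0 0 -1"

```text
clock: 8.7
tool_pos: [0.5793, 0.1548, 0.1123]
eef_rot: [[0.978, 0.208, 0.001], [0.208, -0.978, 0.0], [0.001, -0.0, -1.0]]
wrist_force: [-1.6, -1.0, -0.7]
opening: 0.0001
```

>>> play_rows --pt "0.2 0 0 0 -1" --pt "0.2 0 0 0 -1"

```text
clock: 8.9
tool_pos: [0.5813, 0.1553, 0.1124]
eef_rot: [[0.978, 0.208, 0.001], [0.208, -0.978, 0.0], [0.001, -0.0, -1.0]]
wrist_force: [-1.1, -1.4, -0.0]
opening: 0.0005
```

>>> play_rows --pt "0.2 0 0 0 -1" --pt "0.2 0 0 0 -1"

```text
clock: 9.1
tool_pos: [0.5833, 0.1557, 0.1124]
eef_rot: [[0.978, 0.208, 0.001], [0.208, -0.978, 0.0], [0.001, -0.0, -1.0]]
wrist_force: [-1.6, -1.0, 0.2]
opening: 0.0
```

>>> play_rows --pt "0.2 0 0 0 -1" --pt "0.2 0 0 0 -1"

```text
clock: 9.3
tool_pos: [0.5852, 0.1561, 0.1124]
eef_rot: [[0.978, 0.208, 0.001], [0.208, -0.978, 0.0], [0.001, -0.0, -1.0]]
wrist_force: [-0.9, -1.7, 0.2]
opening: -0.0
```

>>> play_rows --pt "0.2 0 0 0 -1" --pt "0.2 0 0 0 -1"

```text
clock: 9.5
tool_pos: [0.5872, 0.1566, 0.1124]
eef_rot: [[0.978, 0.208, 0.001], [0.208, -0.978, 0.0], [0.001, -0.0, -1.0]]
wrist_force: [-2.0, -1.2, -0.5]
opening: -0.0001
```

Run:
```python
from h import *
st(); print(w2r(ctrl.observe()['tool_pos']).round(4))
im,d,p=cam('wrist'); cv2.imwrite('pics/w5.png',im[150:270])
st()
```

```text
t 9.5 pos [0.5872 0.1566 0.1124] yaw 0.21 z [ 0.001  0.    -1.   ] F [-2.02 -1.16 -0.46] open -0.0001 q [-0.22  0.6  -0.17  1.96  0.17  0.59 -1.85]
[0.0639 0.0576 0.1124]
t 9.55 pos [0.587  0.1565 0.1123] yaw 0.21 z [ 0.001  0.    -1.   ] F [-0.41 -0.9  -0.13] open 0.0003 q [-0.22  0.6  -0.17  1.96  0.17  0.59 -1.85]
```

View pics/w5.png

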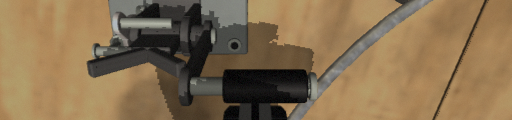

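>>> play_rows --pt "0.2 0 0 0 -1" --pt "0.2 0 0 0 -1"

```text
clock: 9.75
tool_pos: [0.5891, 0.1569, 0.1124]
eef_rot: [[0.978, 0.208, 0.001], [0.208, -0.978, 0.0], [0.001, -0.0, -1.0]]
wrist_force: [0.0, -1.1, -0.1]
opening: 0.0003
```

>>> play_rows --pt "0.2 0 0 0 -1" --pt "0.2 0 0 0 -1"

```text
clock: 9.95
tool_pos: [0.5911, 0.1574, 0.1124]
eef_rot: [[0.978, 0.208, 0.001], [0.208, -0.978, 0.0], [0.001, -0.0, -1.0]]
wrist_force: [-0.4, -1.6, 0.9]
opening: 0.0001
```

```bash
cat > look.py <<'E'
from h import *
import sys
st(); print(w2r(ctrl.observe()['tool_pos']).round(4))
im,d,p=cam('wrist'); cv2.imwrite(f'pics/{sys.argv[1]}.png',cv2.resize(im[150:270,100:400],None,fx=2,fy=2))
E
python3 look.py w6
```

```text
t 9.95 pos [0.5911 0.1574 0.1124] yaw 0.21 z [ 0.001  0.    -1.   ] F [-0.4  -1.62  0.91] open 0.0001 q [-0.22  0.61 -0.17  1.95  0.17  0.6  -1.85]
[0.0599 0.0576 0.1124]
```

View pics/w6.png

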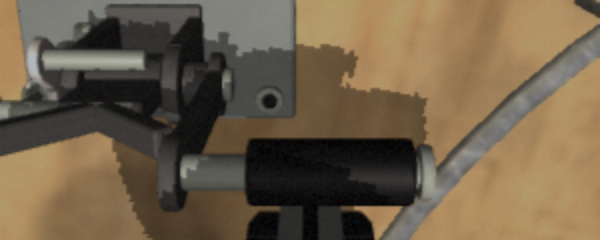

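>>> play_rows --pt "0.2 0 0 0 -1" --pt "0.2 0 0 0 -1"

```text
clock: 10.2
tool_pos: [0.593, 0.1579, 0.1124]
eef_rot: [[0.978, 0.208, 0.001], [0.208, -0.978, 0.0], [0.001, -0.0, -1.0]]
wrist_force: [-1.3, -0.0, 0.3]
opening: -0.0001
```

```bash
python3 look.py w7
```

```text
t 10.2 pos [0.593  0.1579 0.1124] yaw 0.21 z [ 0.001  0.    -1.   ] F [-1.32 -0.05  0.28] open -0.0001 q [-0.22  0.61 -0.17  1.94  0.17  0.6  -1.85]
[0.0579 0.0575 0.1124]
```

View pics/w7.png

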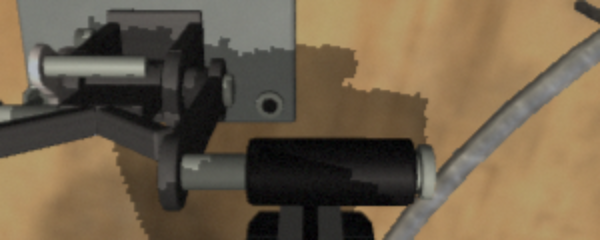

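Still in contact, roller at the same image rows (138–205), so it has not gone over yet.

>>> play_rows --pt "0.2 0 0.05 0 -1" --pt "0.2 0 0.05 0 -1"

```text
clock: 10.45
tool_pos: [0.5949, 0.1583, 0.1118]
eef_rot: [[0.978, 0.208, 0.001], [0.208, -0.978, 0.0], [0.001, -0.0, -1.0]]
wrist_force: [-0.8, -0.0, -0.8]
opening: 0.0001
```

```bash
python3 look.py w8
```

```text
t 10.45 pos [0.5949 0.1583 0.1118] yaw 0.21 z [ 0.001  0.    -1.   ] F [-0.76 -0.03 -0.78] open 0.0001 q [-0.22  0.61 -0.17  1.94  0.17  0.6  -1.85]
[0.056  0.0575 0.1118]
```

View pics/w8.png

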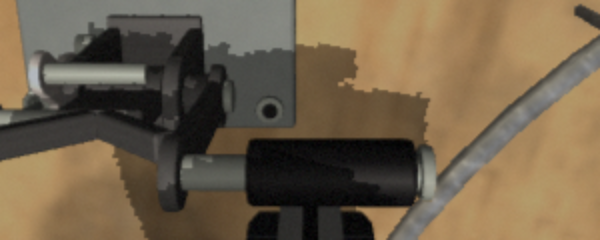

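>>> play_rows --pt "0.2 0 0.05 0 -1" --pt "0.2 0 0.05 0 -1"

```text
clock: 10.7
tool_pos: [0.5969, 0.1588, 0.1113]
eef_rot: [[0.978, 0.208, 0.001], [0.208, -0.978, 0.0], [0.001, -0.0, -1.0]]
wrist_force: [-0.2, 0.1, 0.5]
opening: 0.0003
```

```bash
python3 look.py w9
```

```text
t 10.7 pos [0.5969 0.1588 0.1113] yaw 0.21 z [ 0.001  0.    -1.   ] F [-0.22  0.09  0.54] open 0.0003 q [-0.22  0.61 -0.17  1.94  0.17  0.6  -1.85]
[0.054  0.0575 0.1113]
```

View pics/w9.png

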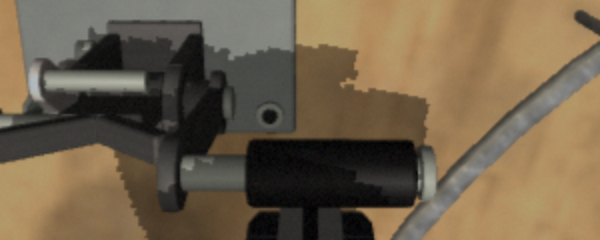

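>>> play_rows --pt "0.2 0 0.05 0 -1" --pt "0.2 0 0.05 0 -1"

```text
clock: 10.95
tool_pos: [0.5988, 0.1592, 0.1108]
eef_rot: [[0.978, 0.208, 0.001], [0.208, -0.978, 0.0], [0.001, -0.0, -1.0]]
wrist_force: [0.3, 0.6, 0.0]
opening: -0.0004
```

```bash
python3 look.py w10
```

```text
t 10.95 pos [0.5988 0.1592 0.1108] yaw 0.21 z [ 0.001  0.    -1.   ] F [0.26 0.6  0.02] open -0.0004 q [-0.22  0.62 -0.16  1.93  0.17  0.61 -1.85]
[0.052  0.0575 0.1108]
```

View pics/w10.png

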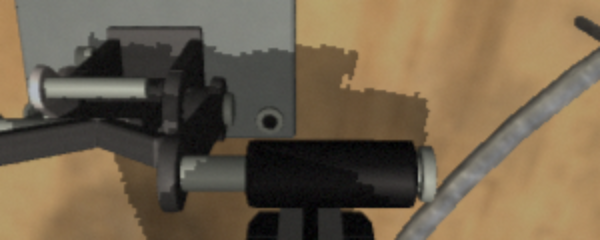

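>>> play_rows --pt "0.2 0 0.05 0 -1" --pt "0.2 0 0.05 0 -1"

```text
clock: 11.2
tool_pos: [0.6008, 0.1596, 0.1103]
eef_rot: [[0.978, 0.208, 0.001], [0.208, -0.978, 0.0], [0.001, -0.0, -1.0]]
wrist_force: [-0.4, -0.3, 0.2]
opening: 0.0003
```

```bash
python3 look.py w11
```

```text
t 11.2 pos [0.6008 0.1596 0.1103] yaw 0.21 z [ 0.001  0.    -1.   ] F [-0.39 -0.28  0.19] open 0.0003 q [-0.22  0.62 -0.16  1.93  0.17  0.61 -1.85]
[0.05   0.0575 0.1103]
```

View pics/w11.png

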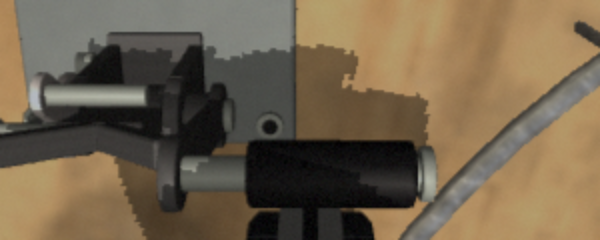

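>>> play_rows --pt "0.2 0 0.05 0 -1" --pt "0.2 0 0.05 0 -1"

```text
clock: 11.45
tool_pos: [0.6027, 0.1599, 0.1098]
eef_rot: [[0.978, 0.208, 0.001], [0.208, -0.978, 0.0], [0.001, -0.0, -1.0]]
wrist_force: [0.9, 0.4, -0.1]
opening: -0.0002
```

```bash
python3 look.py w12
```

```text
t 11.45 pos [0.6027 0.1599 0.1098] yaw 0.21 z [ 0.001  0.    -1.   ] F [ 0.93  0.37 -0.13] open -0.0002 q [-0.22  0.62 -0.16  1.92  0.17  0.61 -1.85]
[0.048  0.0575 0.1098]
```

View pics/w12.png

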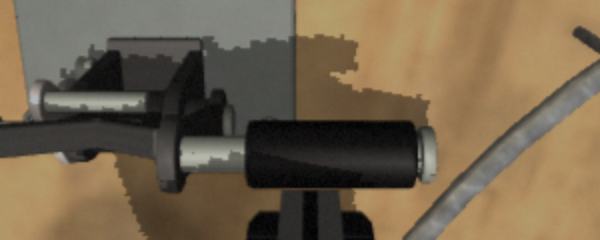

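The roller has run ahead (rows 120–187) and there is a gap to the finger: it has gone over. I'm backing off.

>>> play_rows --pt "-1 0 0 0 -1" --pt "-3 0 0 0 -1" --pt "-5 0 0 0 -1" --pt "-6 0 -2 0 -1" --pt "-7 0 -6 0 -1" --pt "-7 0 -10 0 -1" --pt "-7 0 -12 0 -1" --pt "-7 0 -12 0 -1"

```text
clock: 12.3
tool_pos: [0.5351, 0.1458, 0.2332]
eef_rot: [[0.978, 0.208, 0.006], [0.208, -0.978, 0.002], [0.007, -0.001, -1.0]]
wrist_force: [0.4, 0.3, -1.4]
opening: 0.0001
```

Run:
```python
from h import *
st()
im,d,p=cam('wrist'); cv2.imwrite('pics/w13.png',cv2.resize(im,(768,576)))
im,d,p=cam('scene'); cv2.imwrite('pics/s13.png',cv2.resize(im[150:290,150:290],None,fx=4,fy=4,interpolation=cv2.INTER_CUBIC))
```

```text
t 12.3 pos [0.5351 0.1458 0.2332] yaw 0.21 z [ 0.006  0.002 -1.   ] F [ 0.44  0.26 -1.36] open 0.0001 q [-0.19  0.38 -0.21  1.99  0.11  0.77 -1.82]
```

View pics/w13.png

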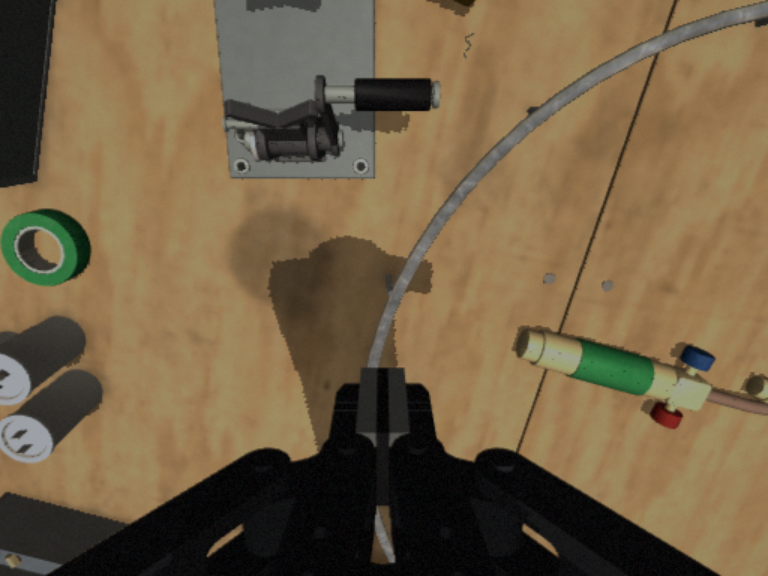

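View pics/s13.png

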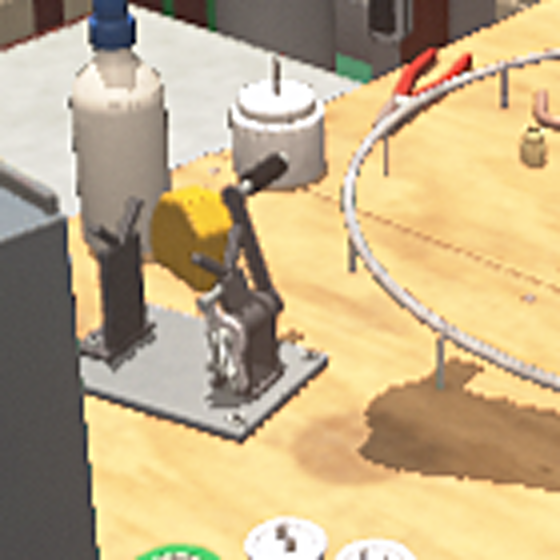

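Run:
```python
from h import *
plan([.468,-.02,.2],1.51)
```

```text
shift cm [-9.79 14.77  2.98] turn -1.3 rows>= 3.5937819487807623 8.668176222287673
```

>>> play_rows --pt "-1 2 0.5 -0.14 -1" --pt "-2 4 1 -0.28 1" --pt "-4 6 1 -0.42 1" --pt "-5 8 2 -0.56 1" --pt "-6 10 2 -0.7 1" --pt "-8 12 3 -0.84 1" --pt "-9 13.5 3 -0.98 1" --pt "-9.8 14.8 3 -1.12 1" --pt "-9.8 14.8 3 -1.25 1" --pt "-9.8 14.8 3 -1.3 1"

```text
clock: 13.4
tool_pos: [0.4667, -0.0209, 0.198]
eef_rot: [[0.059, 0.998, -0.004], [0.998, -0.059, 0.0], [0.0, -0.004, -1.0]]
wrist_force: [-0.4, 0.1, -0.5]
opening: 0.0855
```

>>> play_rows --pt "0 0 0 0 1" --pt "0 0 0 0 1"

```text
clock: 13.6
tool_pos: [0.4677, -0.02, 0.1987]
eef_rot: [[0.062, 0.998, -0.003], [0.998, -0.062, 0.0], [0.0, -0.003, -1.0]]
wrist_force: [-0.4, -0.2, -0.2]
opening: 0.0856
```

Run:
```python
from h import *
st()
im,d,p=cam('wrist'); cv2.imwrite('pics/w14.png',cv2.resize(im,(768,576)))
```

```text
t 13.6 pos [ 0.4677 -0.02    0.1987] yaw 1.509 z [-0.003  0.    -1.   ] F [-0.43 -0.15 -0.16] open 0.0856 q [ 0.36  0.36 -0.51  2.18  0.28  0.66 -0.42]
```

View pics/w14.png

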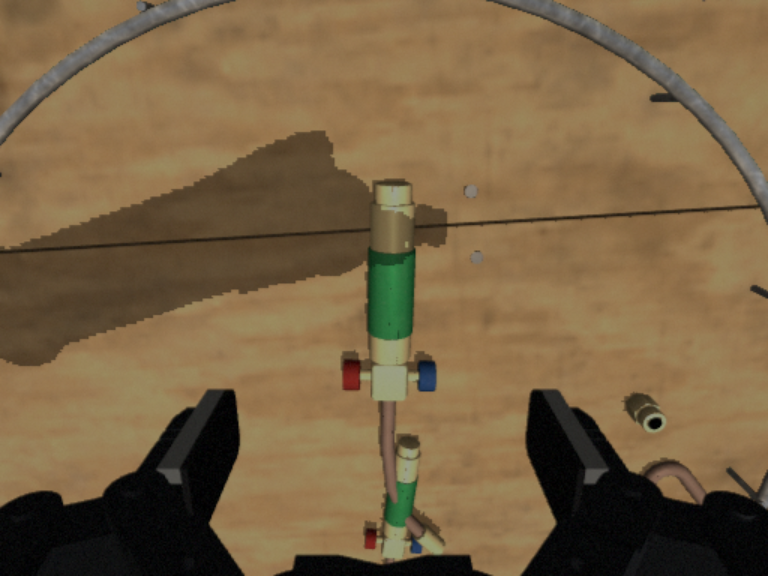

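Run:
```python
from fit import *
z=load('wrist')
g=lambda u,v,h=.014: ray(u/1.5,v/1.5,h)
for n,u,v,h in [('tailend',393,181,.014),('gtail',393,204,.014),('gmid',391.7,290,.014),('gnoz',390.5,345,.014),('gnoz362',390,362,.02),('wl',351,375,.014),('wr',427,376,.014),('gL',368.5,290,.014),('gR',415,290,.014),('nut',652,420,.02)]:
    print(n,g(u,v,h).round(4))
```

```text
tailend [0.4774 0.0238 0.014 ]
gtail [0.4766 0.0091 0.014 ]
gmid [ 0.4726 -0.0496  0.014 ]
gnoz [ 0.4695 -0.0909  0.014 ]
gnoz362 [ 0.4685 -0.1013  0.02  ]
wl [ 0.4395 -0.1132  0.014 ]
wr [ 0.4946 -0.1173  0.014 ]
gL [ 0.4567 -0.0487  0.014 ]
gR [ 0.4885 -0.0506  0.014 ]
nut [ 0.6583 -0.16    0.02  ]
```

Run:
```python
from h import *
plan([.472,-.0585,.004],1.498)
```

```text
shift cm [-3.83  0.67 19.49] turn 0.011 rows>= 3.9755639617964014 0.07393591917933762
```

>>> play_rows --pt "-1.5 0.3 3 0.01 1" --pt "-3 0.6 7 0.01 1" --pt "-3.8 0.7 11 0.01 1" --pt "-3.8 0.7 14 0.01 1" --pt "-3.8 0.7 16.5 0.01 1" --pt "-3.8 0.7 18 0.01 1" --pt "-3.8 0.7 19 0.01 1" --pt "-3.8 0.7 19.4 0.01 1" --pt "-3.8 0.7 19.4 0.01 1" --pt "-3.8 0.7 19.4 0.01 1"

```text
clock: 14.65
tool_pos: [0.4739, -0.0583, 0.0064]
eef_rot: [[0.071, 0.997, 0.001], [0.997, -0.071, -0.0], [0.0, 0.001, -1.0]]
wrist_force: [-0.7, -0.6, 0.7]
opening: 0.0852
```

Run:
```python
from h import *
st()
im,d,p=cam('wrist'); cv2.imwrite('pics/w15.png',cv2.resize(im,(768,576)))
```

```text
t 14.65 pos [ 0.4739 -0.0583  0.0064] yaw 1.5 z [ 0.001 -0.    -1.   ] F [-0.7  -0.64  0.66] open 0.0852 q [ 0.16  0.7  -0.18  2.28  0.59  0.21 -0.63]
```

View pics/w15.png

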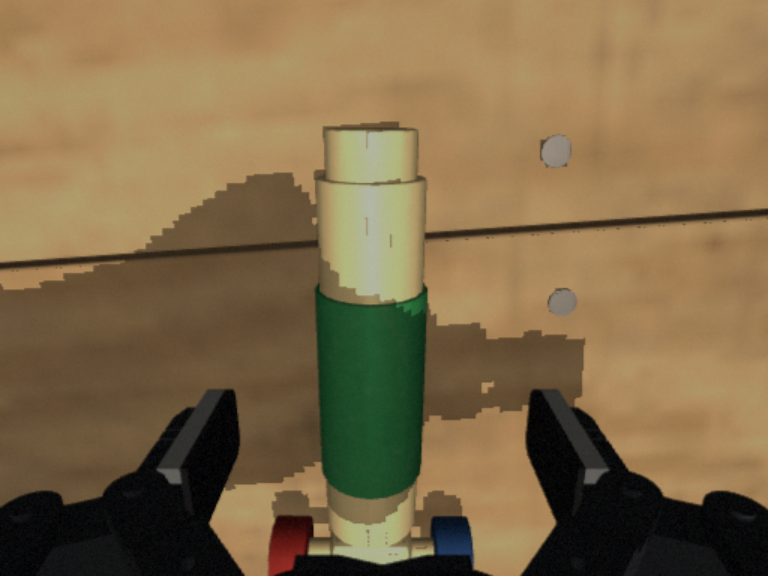

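>>> play_rows --pt "0 -0.25 0.2 0 1" --pt "0 -0.25 0.25 0 1" --pt "0 -0.25 0.25 0 -1" --pt "0 -0.25 0.25 0 -1" --pt "0 -0.25 0.25 0 -1" --pt "0 -0.25 0.25 0 -1" --pt "0 -0.25 0.25 0 -1" --pt "0 -0.25 0.25 0 -1" --pt "0 -0.25 0.25 0 -1" --pt "0 -0.25 0.25 0 -1" --squeeze 50

```text
clock: 15.7
tool_pos: [0.4711, -0.0582, 0.0035]
eef_rot: [[0.071, 0.997, 0.0], [0.997, -0.071, -0.0], [-0.0, 0.0, -1.0]]
wrist_force: [-0.9, -0.4, 5.5]
opening: 0.0275
```

Run:
```python
from h import *
st()
im,d,p=cam('wrist'); cv2.imwrite('pics/w16.png',cv2.resize(im,(768,576)))
```

```text
t 15.7 pos [ 0.4711 -0.0582  0.0035] yaw 1.5 z [ 0. -0. -1.] F [-0.86 -0.42  5.47] open 0.0275 q [ 0.15  0.7  -0.17  2.28  0.6   0.2  -0.64]
```

View pics/w16.png

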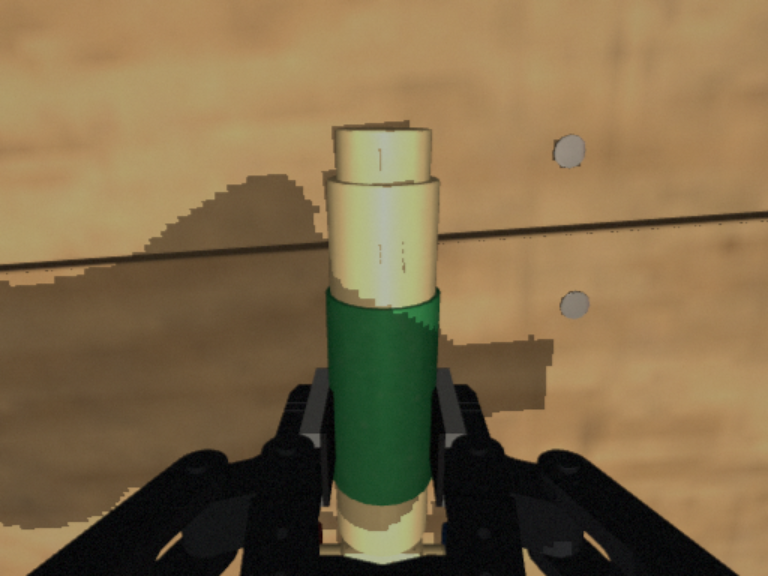

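>>> play_rows --pt "0 0 -0.3 0 -1" --pt "0 0 -0.8 0 -1" --pt "0 0 -1.5 0 -1" --pt "0 0 -2.5 0 -1" --pt "0 0 -3 0 -1" --pt "0 0 -3 0 -1"

```text
clock: 16.35
tool_pos: [0.4715, -0.0583, 0.0343]
eef_rot: [[0.071, 0.997, 0.002], [0.997, -0.071, 0.0], [0.0, 0.002, -1.0]]
wrist_force: [0.5, 0.7, -4.7]
opening: 0.0272
```

Run:
```python
from h import *
st()
im,d,p=cam('wrist'); cv2.imwrite('pics/w17.png',cv2.resize(im,(768,576)))
im,d,p=cam('scene'); cv2.imwrite('pics/s17.png',cv2.resize(im[130:270,260:400],None,fx=4,fy=4,interpolation=cv2.INTER_CUBIC))
```

```text
t 16.35 pos [ 0.4715 -0.0583  0.0343] yaw 1.499 z [ 0.002  0.    -1.   ] F [ 0.47  0.67 -4.71] open 0.0272 q [ 0.21  0.64 -0.24  2.28  0.56  0.27 -0.61]
```

View pics/w17.png

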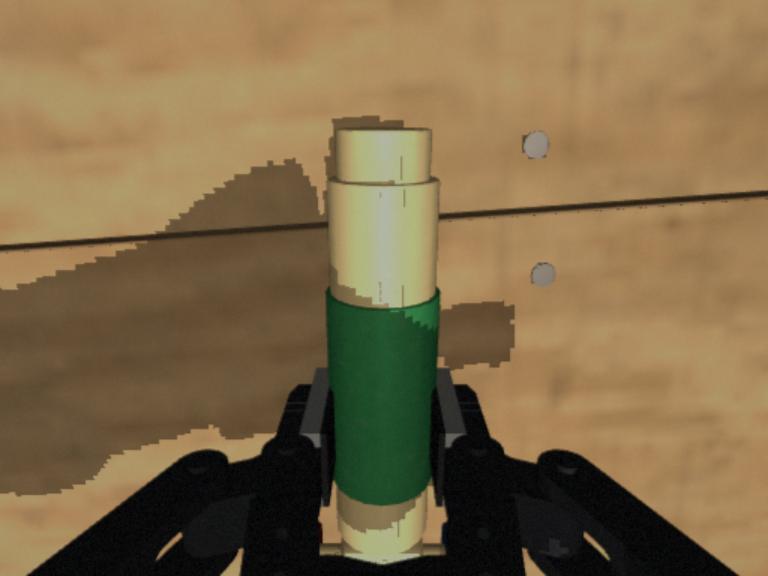

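View pics/s17.png

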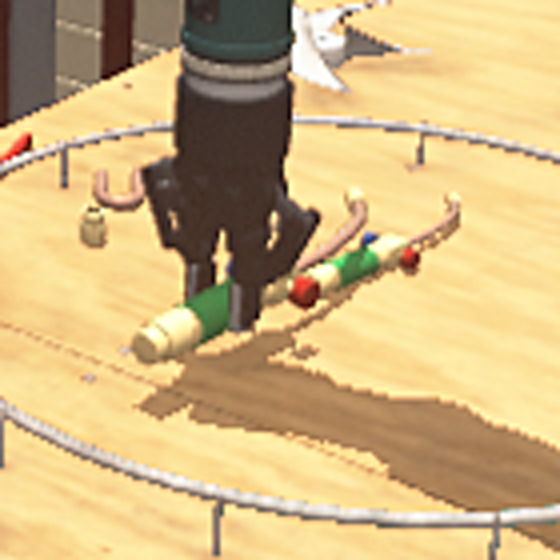

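Run:
```python
from fit import *
s=ctrl.observe(); R=np.array(s['eef_rot']); p0=np.array(s['tool_pos'])
for u,v in [(384,150),(384,200),(384,240),(384,280),(384,330),(384,430)]:
    p=world(z,u/1.5,v/1.5); print(u,v,p.round(4),(R.T@(p-p0)).round(4))
for u,v in [(384,127),(384,180),(384,296),(384,500)]:
    p=ray(u/1.5,v/1.5,p0[2]+.0105+.0145); print(u,v,p.round(4),(R.T@(p-p0)).round(4))
```

```text
384 150 [0.478  0.0185 0.0591] [ 0.0771  0.0015 -0.0256]
384 200 [0.4772 0.0076 0.0613] [ 0.0662  0.0015 -0.0277]
384 240 [ 0.4766 -0.0018  0.0612] [ 0.0567  0.0015 -0.0277]
384 280 [ 0.4759 -0.0119  0.0605] [ 0.0466  0.0016 -0.027 ]
384 330 [ 0.475  -0.0245  0.0619] [ 0.034   0.0016 -0.0284]
384 430 [ 0.473  -0.0536  0.0618] [ 0.0048  0.0017 -0.0283]
384 127 [0.4783 0.0235 0.0585] [ 0.0821  0.0015 -0.025 ]
384 180 [0.4775 0.0118 0.0585] [ 0.0703  0.0015 -0.025 ]
384 296 [ 0.4756 -0.0167  0.0585] [ 0.0417  0.0016 -0.025 ]
384 500 [ 0.4713 -0.0796  0.0585] [-0.0213  0.0018 -0.025 ]
```

Run:
```python
from h import *
z=load('top'); v,u=np.mgrid[0:384,0:512]; P=world(z,u.ravel(),v.ravel())
b=P[(P[:,0]>.66)&(P[:,0]<.85)&(P[:,1]>.06)&(P[:,1]<.17)]; print('bottle max',np.sort(b[:,2])[-5:], b[b[:,2]>.08][:,:2].min(0),b[b[:,2]>.08][:,:2].max(0))
c=P[(P[:,1]>.28)&(P[:,1]<.7)&(P[:,0]>.5)&(P[:,2]>.12)]; print('cab',np.percentile(c[:,2],[5,50,95,100]),c.min(0),c.max(0))
RC[1]=.227
plan(r2w(-.0088,0,.35),np.pi+.205)
s=ctrl.observe()
plan([.4715,-.0583,.30])
```

```text
bottle max [0.19677191 0.1968072  0.19688396 0.19790387 0.19810032] [0.76768809 0.0890941 ] [0.83990273 0.15816426]
cab [0.13569907 0.22202765 0.22694491 0.24231391] [0.51958267 0.37281123 0.12003343] [0.80834265 0.65217436 0.24231391]
shift cm [ 29.89  15.49 -31.64] turn -1.847 rows>= 9.238811062634486 12.313333469198694
shift cm [  0.     0.06 -26.65] turn 0 rows>= 5.32949146352989 0.0
```

>>> play_rows --pt "0 0 -2 0 -1" --pt "0 0 -5 0 -1" --pt "0 0 -9 0 -1" --pt "0 0 -13 0 -1" --pt "0 0 -17 0 -1" --pt "0 0 -21 0 -1" --pt "0 0 -24 0 -1" --pt "0 0 -26 0 -1" --pt "0 0 -26.7 0 -1" --pt "0 0 -26.7 0 -1"

```text
clock: 17.45
tool_pos: [0.4706, -0.0582, 0.3003]
eef_rot: [[0.071, 0.997, 0.0], [0.997, -0.071, -0.001], [-0.001, 0.0, -1.0]]
wrist_force: [-0.3, 0.4, -5.3]
opening: 0.0274
```

Run:
```python
from h import *
st()
RC[1]=.227
plan(r2w(-.0088,0,.30),np.pi+.205)
```

```text
t 17.45 pos [ 0.4706 -0.0582  0.3003] yaw 1.5 z [ 0.    -0.001 -1.   ] F [-0.27  0.38 -5.34] open 0.0274 q [ 0.54  0.23 -0.61  2.06  0.17  0.9  -0.23]
shift cm [2.988e+01 1.552e+01 2.000e-02] turn -1.847 rows>= 6.733774539309012 12.312555778229804
```

>>> play_rows --pt "1 0.5 0 -0.1 -1" --pt "3 1.5 0 -0.24 -1" --pt "6 3 0 -0.38 -1" --pt "9 4.5 0 -0.52 -1" --pt "12 6 0 -0.66 -1" --pt "15 7.5 0 -0.8 -1" --pt "18 9 0 -0.94 -1" --pt "20 10 0 -1.08 -1" --pt "22 11 0 -1.22 -1" --pt "24 12 0 -1.36 -1"

```text
clock: 18.45
tool_pos: [0.6068, 0.1727, 0.2969]
eef_rot: [[-0.962, 0.272, -0.005], [0.272, 0.962, -0.002], [0.004, -0.003, -1.0]]
wrist_force: [0.5, 0.4, -3.8]
opening: 0.0269
```

Run:
```python
from h import *
st()
RC[1]=.227
plan(r2w(-.0088,0,.30),np.pi+.205)
```

```text
t 18.45 pos [0.6068 0.1727 0.2969] yaw 2.866 z [-0.005 -0.002 -1.   ] F [ 0.46  0.38 -3.78] open 0.0269 q [ 0.26  0.54 -0.9   1.73  0.47  1.1   0.5 ]
shift cm [-2.31  6.48 -0.34] turn -0.481 rows>= 1.3766141827466762 3.203596945674274
```

>>> play_rows --pt "-0.5 1.3 0 -0.12 -1" --pt "-1 2.8 0 -0.24 -1" --pt "-1.5 4.3 0 -0.36 -1" --pt "-2 5.5 0 -0.45 -1" --pt "-2.3 6.2 0 -0.48 -1" --pt "-2.3 6.5 0 -0.48 -1" --pt "-2.3 6.5 0 -0.48 -1" --pt "-2.3 6.5 0 -0.48 -1"

```text
clock: 19.25
tool_pos: [0.6473, 0.2281, 0.2997]
eef_rot: [[-0.981, -0.196, -0.001], [-0.196, 0.981, -0.001], [0.001, -0.001, -1.0]]
wrist_force: [-0.1, -0.3, -4.3]
opening: 0.0273
```

Run:
```python
from h import *
st()
RC[1]=.227
plan(r2w(-.0088,0,.30),np.pi+.205)
im,d,p=cam('wrist'); cv2.imwrite('pics/w18.png',cv2.resize(im,(768,576)))
im,d,p=cam('scene'); cv2.imwrite('pics/s18.png',cv2.resize(im[80:290,120:330],None,fx=2.8,fy=2.8,interpolation=cv2.INTER_CUBIC))
```

```text
t 19.25 pos [0.6473 0.2281 0.2997] yaw -2.944 z [-0.001 -0.001 -1.   ] F [-0.13 -0.27 -4.34] open 0.0273 q [ 0.2   0.65 -0.99  1.61  0.58  1.2   0.86]
shift cm [ 0.06  0.08 -0.03] turn -0.008 rows>= 0.02115197238834165 0.05100820298387987
```

View pics/w18.png

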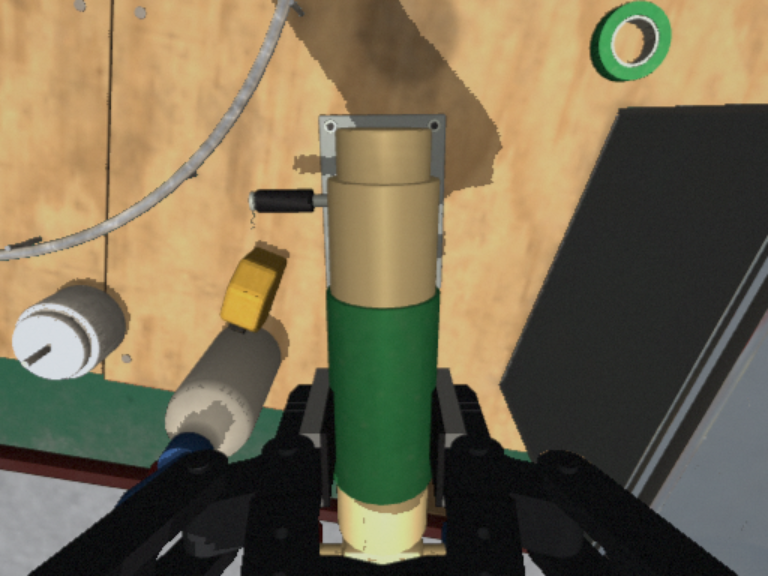

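View pics/s18.png

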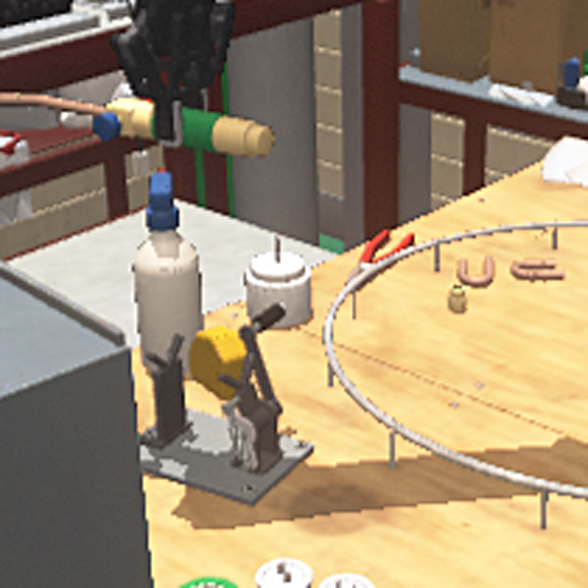

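Run:
```python
from fit import *
z=load('wrist');cv2.imwrite('pics/w18c.png',cv2.resize(z['im'][60:150,150:350],None,fx=4,fy=4,interpolation=cv2.INTER_CUBIC))
for u,v in [(320,115),(446,115),(330,126),(434,126)]:
    p=ray(u/1.5,v/1.5,.008); print(p.round(4), w2r(p).round(4))
a=ray(384/1.5,150/1.5,.3+.027);print(a)
```

```text
[0.5756 0.1624 0.008 ] [0.0741 0.0496 0.008 ]
[0.5554 0.2626 0.008 ] [ 0.0734 -0.0527  0.008 ]
[0.5824 0.1718 0.008 ] [0.0655 0.0418 0.008 ]
[0.5656 0.255  0.008 ] [ 0.065  -0.0432  0.008 ]
[0.57302293 0.21442162 0.327     ]
```

View pics/w18c.png

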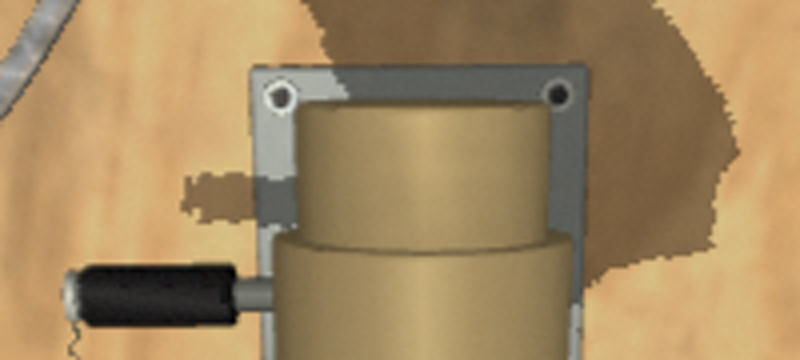

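>>> play_rows --pt "0 0.05 2 -0.01 -1" --pt "0 0.05 6 -0.01 -1" --pt "0 0.05 10 -0.01 -1" --pt "0 0.05 13 -0.01 -1" --pt "0 0.05 15 -0.01 -1" --pt "0 0.05 16.5 -0.01 -1" --pt "0 0.05 17.5 -0.01 -1" --pt "0 0.05 18 -0.01 -1" --pt "0 0.05 18 -0.01 -1" --pt "0 0.05 18 -0.01 -1"

```text
clock: 20.35
tool_pos: [0.6485, 0.2299, 0.1215]
eef_rot: [[-0.978, -0.207, 0.002], [-0.207, 0.978, 0.001], [-0.002, 0.001, -1.0]]
wrist_force: [-0.0, 0.1, -4.5]
opening: 0.027
```

Run:
```python
from h import *
st()
RC[:]=.639,.2267
plan(r2w(-.0088,0,.095),np.pi+.205)
im,d,p=cam('wrist'); cv2.imwrite('pics/w19.png',cv2.resize(im,(768,576)))
im,d,p=cam('scene'); cv2.imwrite('pics/s19.png',cv2.resize(im[140:280,120:290],None,fx=3.5,fy=3.5,interpolation=cv2.INTER_CUBIC))
```

```text
t 20.35 pos [0.6485 0.2299 0.1215] yaw -2.933 z [ 0.002  0.001 -1.   ] F [-0.05  0.05 -4.51] open 0.027 q [ 0.13  0.82 -0.86  1.75  0.76  0.94  0.73]
shift cm [ 0.12 -0.12  2.65] turn 0.003 rows>= 0.5305746702819769 0.021107773745209595
```

View pics/w19.png

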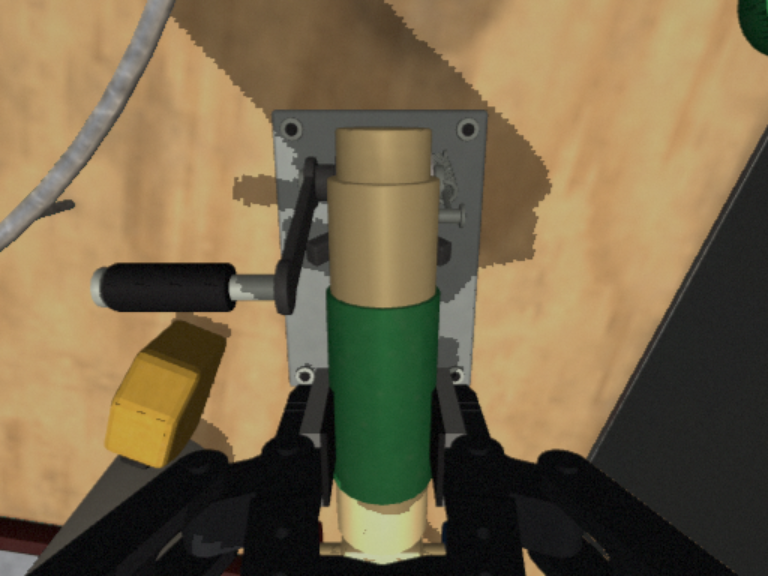

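View pics/s19.png

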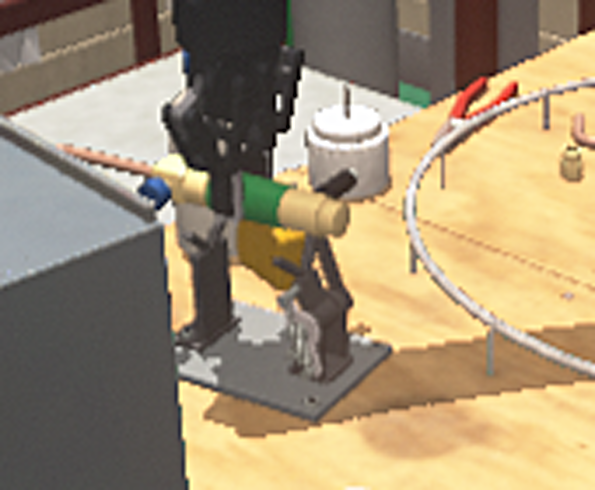

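>>> play_rows --pt "0.1 -0.1 0.4 0 -1" --pt "0.1 -0.1 0.8 0 -1" --pt "0.1 -0.1 1.2 0 -1" --pt "0.1 -0.1 1.6 0 -1" --pt "0.1 -0.1 1.9 0 -1" --pt "0.1 -0.1 2.0 0 -1" --pt "0.1 -0.1 2.0 0 -1"

```text
clock: 21.15
tool_pos: [0.6469, 0.2281, 0.1]
eef_rot: [[-0.978, -0.207, -0.0], [-0.207, 0.978, -0.0], [0.0, -0.0, -1.0]]
wrist_force: [0.5, -1.4, -4.1]
opening: 0.0272
```

>>> play_rows --pt "0 0 0.2 0 -1" --pt "0 0 0.3 0 -1" --pt "0 0 0.3 0 -1"

```text
clock: 21.45
tool_pos: [0.6469, 0.228, 0.0972]
eef_rot: [[-0.978, -0.207, -0.0], [-0.207, 0.978, -0.0], [0.0, -0.0, -1.0]]
wrist_force: [-0.3, -0.4, -4.9]
opening: 0.0276
```

>>> play_rows --pt "0 0 0.2 0 -1" --pt "0 0 0.2 0 -1" --pt "0 0 0.2 0 -1"

```text
clock: 21.75
tool_pos: [0.6469, 0.228, 0.0952]
eef_rot: [[-0.978, -0.207, -0.0], [-0.207, 0.978, -0.0], [0.0, -0.0, -1.0]]
wrist_force: [0.2, 0.5, -4.1]
opening: 0.0275
```

>>> play_rows --pt "0 0 0.1 0 -1" --pt "0 0 0.15 0 -1" --pt "0 0 0.15 0 -1"

```text
clock: 22.05
tool_pos: [0.6471, 0.2283, 0.0944]
eef_rot: [[-0.978, -0.207, 0.0], [-0.207, 0.978, 0.0], [-0.001, 0.0, -1.0]]
wrist_force: [-0.4, 0.1, 0.1]
opening: 0.0276
```

>>> play_rows --pt "0 0 0.05 0 -1" --pt "0 0 0.05 0 -1"

```text
clock: 22.25
tool_pos: [0.6471, 0.2284, 0.0943]
eef_rot: [[-0.978, -0.207, 0.001], [-0.207, 0.978, -0.0], [-0.001, -0.0, -1.0]]
wrist_force: [-2.0, -1.3, 5.1]
opening: 0.0271
```

Run:
```python
from h import *
st()
im,d,p=cam('wrist'); cv2.imwrite('pics/w20.png',cv2.resize(im,(768,576)))
im,d,p=cam('scene'); cv2.imwrite('pics/s20.png',cv2.resize(im[140:280,120:290],None,fx=3.5,fy=3.5,interpolation=cv2.INTER_CUBIC))
```

```text
t 22.25 pos [0.6471 0.2284 0.0943] yaw -2.933 z [ 0.001 -0.    -1.   ] F [-2.04 -1.27  5.13] open 0.0271 q [ 0.11  0.85 -0.83  1.76  0.79  0.9   0.7 ]
```

View pics/w20.png

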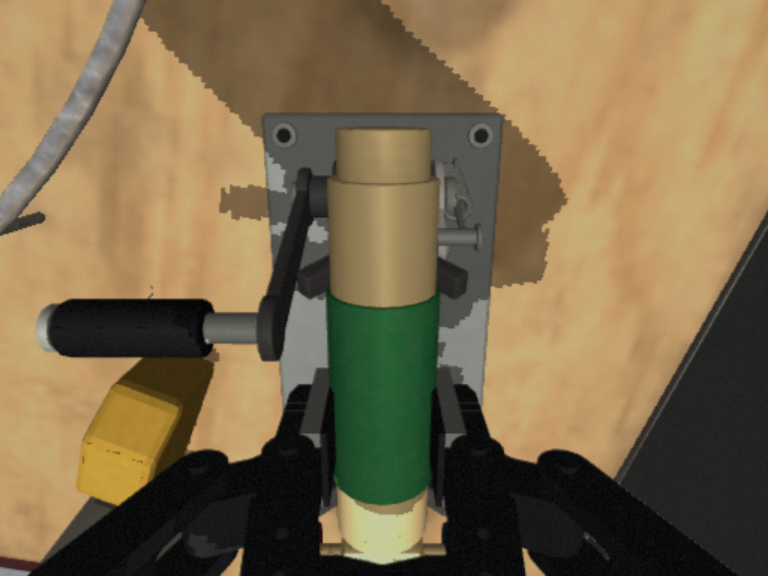

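View pics/s20.png

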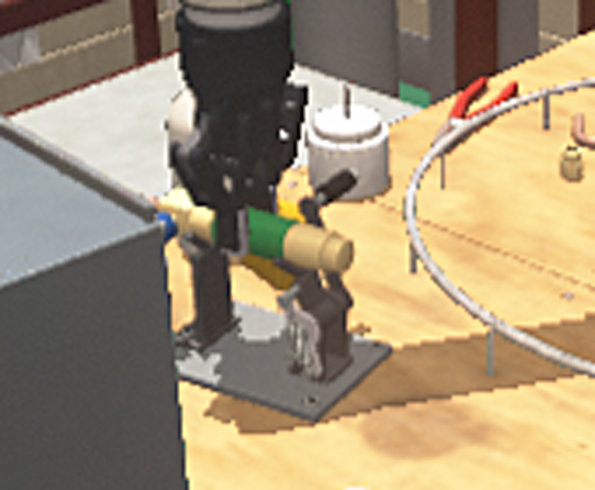

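>>> play_rows --pt "0 0 -0.05 0 -1" --pt "0 0 -0.05 0 -0.2" --pt "0 0 -0.05 0 -0.1" --pt "0 0 -0.05 0 0" --pt "0 0 -0.05 0 0" --pt "0 0 -0.05 0 0.05" --pt "0 0 -0.05 0 0.05"

```text
clock: 23.05
tool_pos: [0.647, 0.2281, 0.0937]
eef_rot: [[-0.978, -0.207, 0.0], [-0.207, 0.978, 0.0], [-0.0, 0.0, -1.0]]
wrist_force: [-0.0, 0.4, 1.0]
opening: 0.0449
```

Run:
```python
from h import *
st()
im,d,p=cam('wrist'); cv2.imwrite('pics/w21.png',cv2.resize(im,(768,576)))
```

```text
t 23.05 pos [0.647  0.2281 0.0937] yaw -2.933 z [ 0.  0. -1.] F [-0.03  0.38  1.01] open 0.0449 q [ 0.11  0.85 -0.83  1.76  0.79  0.9   0.7 ]
```

View pics/w21.png

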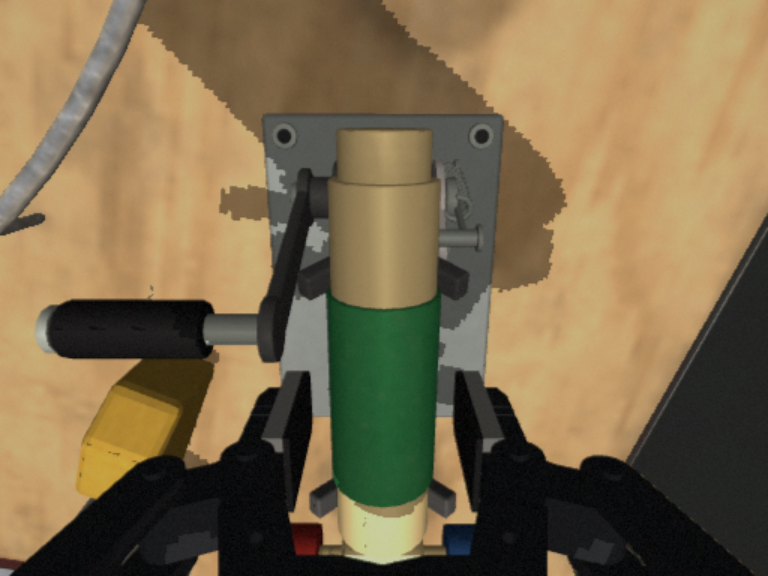

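>>> play_rows --pt "0 0 -0.5 0 0.05" --pt "0 0 -1.5 0 0.05" --pt "0 0 -3 0 0.05" --pt "0 0 -5 0 0.05" --pt "0 0 -8 0 0.05" --pt "0 0 -12 0 0.05" --pt "0 0 -16 0 0.05" --pt "0 0 -20 0 0.05" --pt "0 0 -20 0 0.05" --pt "0 0 -20 0 0.05"

```text
clock: 24.1
tool_pos: [0.6473, 0.2289, 0.2969]
eef_rot: [[-0.978, -0.207, 0.004], [-0.207, 0.978, 0.001], [-0.004, 0.001, -1.0]]
wrist_force: [-0.2, 0.8, -0.1]
opening: 0.0449
```

Run:
```python
from fit import *
st()
im,d,p=cam('wrist'); cv2.imwrite('pics/w22.png',cv2.resize(im,(768,576)))
im,d,p=cam('scene'); cv2.imwrite('pics/s22.png',cv2.resize(im[140:280,120:290],None,fx=3.5,fy=3.5,interpolation=cv2.INTER_CUBIC))
im,d,p=cam('top'); cv2.imwrite('pics/t22.png',cv2.resize(im[80:280,40:360],None,fx=2.4,fy=2.4,interpolation=cv2.INTER_CUBIC))
```

```text
t 24.1 pos [0.6473 0.2289 0.2969] yaw -2.933 z [ 0.004  0.001 -1.   ] F [-0.15  0.81 -0.06] open 0.0449 q [ 0.2   0.66 -0.99  1.61  0.58  1.19  0.87]
```

View pics/w22.png

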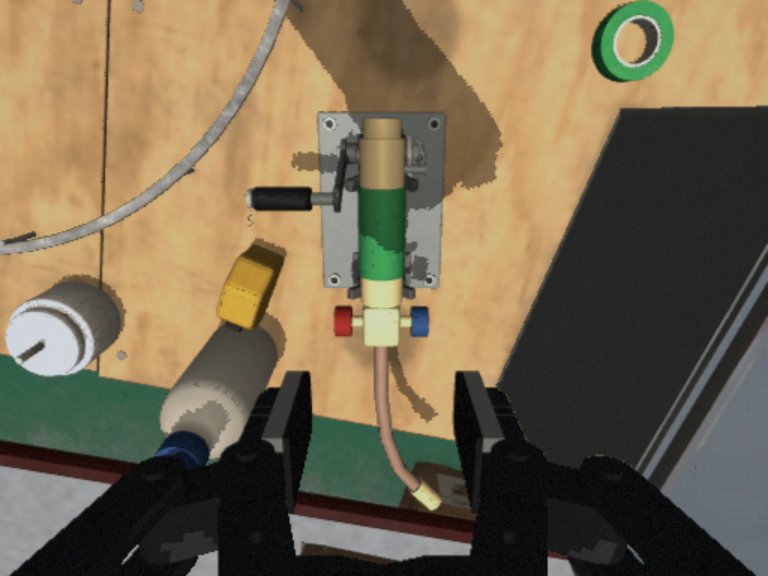

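View pics/s22.png

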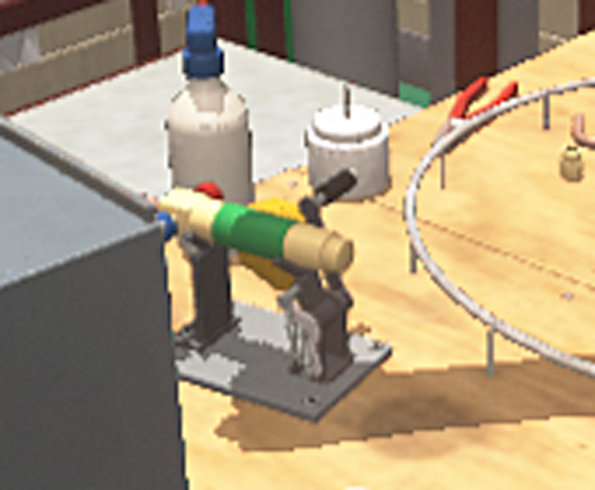

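View pics/t22.png

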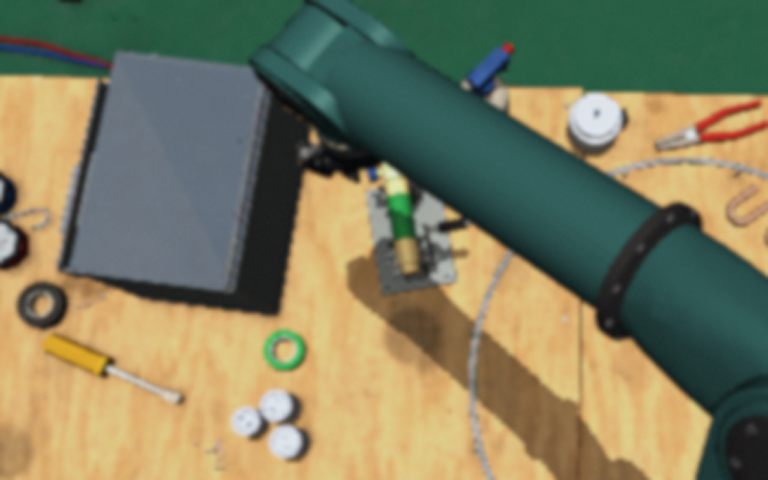

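Run:
```python
from fit import *
z=load('wrist'); RC[:]=.639,.2267
for n,u,v,h in [('wl',343,321,.105),('wr',420,321,.105),('tapeL-mid',382,190,.12),('tapeN',382,280,.12),('gtail',382,139,.11),('tail',383,119,.105)]:
    print(n,w2r(ray(u/1.5,v/1.5,h)).round(4))
for u,v in [(382,160),(382,215),(382,260)]: print(w2r(world(z,u/1.5,v/1.5)).round(4))
z=load('top'); v=world(z,159,226); print(v.round(3))
```

```text
wl [-0.0659  0.0265  0.105 ]
wr [-0.0656 -0.0286  0.105 ]
tapeL-mid [ 0.0292 -0.0009  0.12  ]
tapeN [-0.03   -0.0012  0.12  ]
gtail [ 0.0594 -0.0008  0.11  ]
tail [ 0.0711 -0.0013  0.105 ]
[ 0.0475 -0.0008  0.1205]
[ 0.0138 -0.001   0.122 ]
[-0.0156 -0.0012  0.1221]
[0.474 0.388 0.   ]
```

Run:
```python
from h import *
print(ctrl.job_done()); st()
```

```text
the job is handed in; nothing more can be done
None
the job is handed in; nothing more can be done
```

The torch is parked in both cradles and the prop is standing at its upper stop. I handed the job in at about 24 s of the 69 s allowed, and no verdict was reported.

- **Prop:** I pushed the roller up in 2 mm steps with the fingers shut. The highest force I read was about 5.5 N, taken at the end of each step, so a brief peak between readings could have gone unseen. It snapped over at roughly 1.0 rad, estimated from the finger position. I saw the roller jump ahead of the finger and backed off at once. Pictures showed it standing on its own.
- **Torch:** I gripped the larger torch about 9 mm towards the nozzle from its grasping point. It was lowered until its weight came off the wrist, then released with the grip already in the cradles.
- **Last checks, after lifting away:**

| Check | Measured | Allowed |
|---|---|---|
| Grasping point along the rest | about -1 mm | ±15 mm |
| Grasping point across the rest | about -1 mm | ±6 mm |
| Height of the grip axis | about 106 mm | 96 to 114 mm |
| Axis angle to the rest's x | well under 0.02 rad | 0.08 rad |

- The nozzle is out beyond the fixed cradle, both cradle Vs were visible under the grip, and the gripper is clear above the torch.
- **Bystanders:** the tape roll, flare nut and tape measure look unmoved in the pictures. Of these I only rechecked the tape roll by position; a re-reading of its pixel matched the first to within about 2 mm.
- **Disagreements:** the wrist camera was off sideways by about 1 mm, which I averaged out using two opposite views. The gripper read 27 mm on the 29 mm grip, but the hold was firm.

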